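# Put the blue thermometer case away in the drawer

### The job

Take the blue food-thermometer case out of the rack, lay it down flat on the green board and let go, then take it again and lay it flat in the wide bay of the open drawer. Then slide the drawer fully shut. Do not drop the case, and leave everything else, the other two cases included, where it stands.

Things in the scene. Friction and masses are not known exactly. Their poses are not given: they have to be found in the camera images.
- case_blue: Blue hard plastic case, 120 (x) by 26 (y) by 56 (z) mm, about 150 g, a white dial and steel probe on both broad faces. At the start it stands on a long edge in one of the rack's slots, z up. Origin: centre of that edge's underside; x along its length, y through its thickness (vertical when it lies flat). Standing free and pushed sideways near its top edge, it tips over and falls flat.
- case_blue_center (a point): Centre of the blue case (28 mm above its origin along its z); axes as the case.
- rack: White rack fixed to the table, 210 (x) by 145 (y) mm, its base 6 mm thick; origin at the centre of its underside. Three slots at x = -62, 0 and 62 mm, each with a case standing on the base, its length along the rack's y. The slots' side rails (faces 15 mm from the slot's middle, 4 mm thick) reach 18 mm above the table, end stops 14 mm. The colours change places.
- board_top (a point): Centre of the top face of the green board, fixed flat on the table, 180 (x) by 160 (y) mm, its top 10 mm above the table, z up.
- unit_drawer0 (a joint): Travel of the top drawer of the grey two-drawer metal counter unit: 0 shut, about 0.15 to 0.18 m open at the start, 0.19 at most. It slides with about 1 N of friction, stays where it is left, and can be pushed shut at its handle.
- drawer_bay (a point): Point on the floor of the top drawer's wide bay, 32 mm behind its front wall, midway across, 72 mm above the table; moves with the drawer. x points into the unit (the drawer opens to -x), z up. The bay spans -32 to 192 mm in x, -85 to 85 mm in y, walls about 30 mm high; a narrow bay with spoons lies beyond. With the drawer open by q, the bay is uncovered from x = -32 mm to q - 38 mm.
- unit_front (a point): Middle of the top front edge of the grey two-drawer metal counter unit fixed to the table, 270 (x, depth) by 270 (y) by 124 mm high, front to -x; a jar with a red cap is fixed on its top. Shut, the top drawer leaves 43 mm free above its floor: the case must lie flat.
- unit_drawer0_handle (a point): Middle of the top drawer's handle: a dark bar 120 mm long, 11 mm thick, along y, 35 mm in front of the drawer's face, 91 mm above the table; axes as drawer_bay.
- case_grey: Grey case like the blue one, in another slot: leave alone.
- case_yellow: Yellow case like the blue one, in another slot: leave alone.
- sauce_bottle: Bottle with red cap, 60 mm wide, 170 mm high, beside the drawer unit, to the right seen from the robot: leave alone.
- steel_bowl: Steel bowl, 110 mm wide, 50 mm high, on the robot's side of the rack: leave alone.
- serving_spoon: Steel spoon, 200 mm long, lying on the robot's side of the drawer: leave alone.
- cup: Blue cup, 70 mm wide, 80 mm high, to the robot's right: leave alone.

How it is judged:
By the outcome, as a careful person would: the job done as asked, in the order asked, and still so for the second after the job is handed in, with the robot touching nothing.
It also fails if it takes over 72 s, if anything falls off the work surface, if the arm or the gripper's body presses on something with over 40 N, if the wrist force passes 120 N, or if a joint passes its speed limit or range.

### The arm

A 7-joint arm with a two-finger parallel gripper is mounted at the origin on the work surface. World frame = base frame: x ahead of the robot, y to its left, z up, the work surface at z = 0. Lengths are in m, angles in rad, forces in N, time in s.
With the tool pointing down it reaches from about 0.4 to 0.85 m from the base axis. Payload 10.4 kg.
Tool frame: the origin (TCP) lies midway between the tips of the shut fingers; the grasp point (between the pads) lies 19 mm behind it; x points along the fingers, y is the direction in which the jaws open and shut, and the axes are right-handed (so a half turn about x gives the same grasp; the last joint's range is limited). The gripper opens to 87 mm and grips with 3 to 60 N. Pads are 19 mm wide; open, the fingers measure 117 mm over their backs; the gripper's body (75 mm by 190 mm) begins 51 mm behind the grasp point.
Start: joints at [1.326, 0.332, -0.065, 1.46, 0.022, 1.35, -0.088], TCP at [0.138, -0.61, 0.194] pointing down, gripper open.
Joint ranges: [-2.6, 2.6], [-0.5, 2.12], [-1.47, 1.34], [0.16, 2.42], [-1.27, 4.41], [0.06, 2.06], [-2.6, 2.6]. Speed limits (rad/s): [2.22, 2.22, 2.79, 2.79, 3.14, 3.14, 3.14].

### API

Orientations are given as a unit quaternion [w, x, y, z].
In Python, from bench import manip gives the robot as it stands.
- The arm moves only by the tool move_arm, never from a script. Its argument "targets" is a list of rows, each a list of 6 numbers: the shift along the tool's x, y, z in m, then the turn, a rotation vector about the tool's x, y, z in rad. A call has 1 to 20 rows; each row shifts and turns the commanded pose from where the row before left it, along the tool's axes as they then stand; what a row does not reach is not made up. A row lasts 1/8 s, in which the tool goes at most 62.5 mm and 10.7 degrees, less where a joint would pass 70% of its speed; a pose out of reach is approached as far as the arm can. A call is refused whole if a number of a shift passes 0.0625 or a number of a turn 0.188, either way. A call with a gripper value outside its range is refused whole. "grip" is the opening, from -1 (shut) to 1 (fully open), set as the call begins (left out, the last holds). The fingers move at their own pace and stop on an object; "grip_force" is the grip in N (left out, the last holds). Time passes only in rows, so rows that do not move let the fingers close. It gives the time, the measured TCP pose, the force and the opening at its end, in the units of the state.
- manip.sense(): the state, without advancing time (a new reading comes with each control period).
- manip.grab_frame(name): name is "side" or "top" or "wrist"; returns the picture (384x512x3 uint8, red, green, blue); there is no depth.
- manip.camera_info(name): a dict with "intrinsics" (3x3 intrinsics, pixels), "position" and "rotation" of the camera in the world. Camera axes: x right, y up, looking along -z (the intrinsics and any distortion apply to the point x, -y, -z); pixel columns grow to the right and rows downward; lengths in m; the calibration is good to about 2 mm. A picture is of the moment at which its call begins: read the wrist's pose just before it. camera_info takes no time and is no camera call; for the wrist camera it gives the pose at the moment of the call.
- manip.hand_in(): hands the job in, once; it reports no verdict.
The state is a dict: "t": time; "joint_pos": joint angles; "qvel": joint speeds; "effort": joint torques, N m; "tcp_pos": TCP position; "tcp_rot": TCP orientation; "wrist_force": force on the tool from outside, world axes, zero at the start; "torque": the same for the moment, N m; "opening": finger opening in m.
Only numpy, scipy, OpenCV 4.12 (cv2) and the standard library are available. Lean on these libraries where they do the work, as an engineer would, in place of code of your own. Each camera call takes 0.05 s, during which the arm holds its last target.

## Working session

There is one attempt and no reset: what is moved stays moved. The work goes in short steps, Python scripts to look and compute and a tool call to move; the robot and the scene stay as the last step left them, time stands still between calls to the robot, and variables do not carry over. Pictures are saved under pics/ and viewed, and the job is handed in when it is done.

Besides the shell and the picture viewer there is one more tool, called as name(argument=value, ...), one argument or row to a line, values as JSON. move_arm: Moves the arm, as the interface text tells. Its arguments: {"type":"object","properties":{"targets":{"type":"array","items":{"type":"array","items":{"type":"number"}}},"grip":{"type":"number"},"grip_force":{"type":"number"}},"required":["targets"]}

```bash
ls; mkdir -p pics; python3 - <<'E'
from bench import manip
import cv2,numpy as np
np.set_printoptions(precision=4,suppress=True)
for n in("side","top","wrist"):
    i=manip.camera_info(n); print(n,i)
    f=manip.grab_frame(n); cv2.imwrite(f"pics/{n}0.png",f[:,:,::-1])
print(manip.sense())
E
```

```text
pics
side {'intrinsics': array([[443.1311,   0.    , 262.5733],
       [  0.    , 443.1311, 191.341 ],
       [  0.    ,   0.    ,   1.    ]]), 'position': array([-0.0605,  0.7006,  0.9589]), 'rotation': array([-0.2689, -0.1329,  0.3925,  0.8694])}
top {'intrinsics': array([[490.1378,   0.    , 247.5836],
       [  0.    , 490.1378, 193.5596],
       [  0.    ,   0.    ,   1.    ]]), 'position': array([ 0.237 , -0.0636,  1.5964]), 'rotation': array([-0.6947, -0.0612,  0.0578,  0.7143])}
wrist {'intrinsics': array([[271.5226,   0.    , 255.8357],
       [  0.    , 271.5226, 189.1568],
       [  0.    ,   0.    ,   1.    ]]), 'position': array([ 0.2146, -0.5925,  0.384 ]), 'rotation': array([ 0.7729, -0.112 ,  0.0898, -0.618 ])}
{'t': 0.15, 'joint_pos': array([ 1.3264,  0.3327, -0.0647,  1.4607,  0.0216,  1.3499, -0.0885]), 'qvel': array([-0.0018, -0.0028, -0.0006, -0.0042,  0.0006, -0.0009,  0.0026]), 'effort': array([  0.0015, -62.3635,   0.0255, -39.0151,  -0.0611,   0.0373,
         0.0001]), 'tcp_pos': array([ 0.1374, -0.6094,  0.1937]), 'tcp_rot': array([-0.0779, -0.7027, -0.0786,  0.7028]), 'wrist_force': array([0.3333, 0.1352, 0.3843]), 'torque': array([ 0.0303, -0.0158,  0.013 ]), 'opening': 0.08722340891741107}
```

View pics/side0.png

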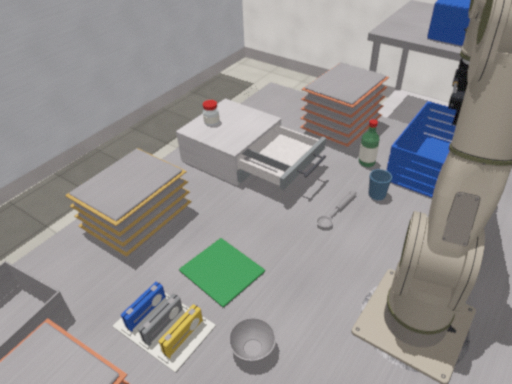

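View pics/top0.png

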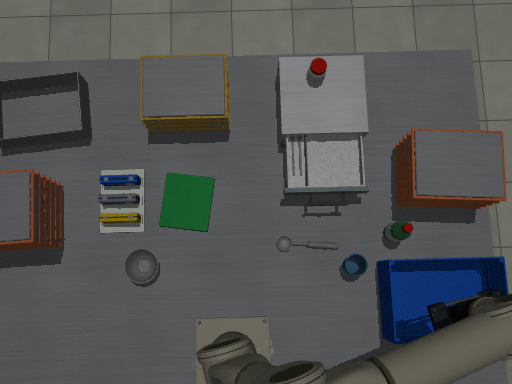

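View pics/wrist0.png

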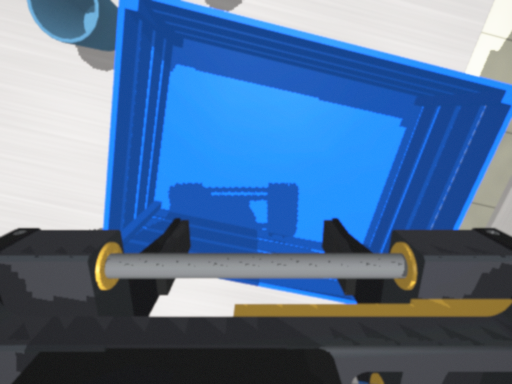

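The side and top views show the rack to the robot's left: blue is the far slot (top px ~(120,180)), then grey, then yellow. The board is at ~(187,202) and the open drawer at ~(325,160). The gripper hangs over a blue crate. I'll take enlarged crops next.

```bash
cat > h.py <<'E'
from bench import manip
import cv2,numpy as np
from scipy.spatial.transform import Rotation as R
np.set_printoptions(precision=4,suppress=True)
def rot(q): return R.from_quat([q[1],q[2],q[3],q[0]])
def back(info,u,v,z):
    K=info['intrinsics']; d=np.array([(u-K[0,2])/K[0,0],-(v-K[1,2])/K[1,1],-1.])
    d=rot(info['rotation']).apply(d); p=np.array(info['position']); return p+d*(z-p[2])/d[2]
def proj(info,P):
    K=info['intrinsics']; c=rot(info['rotation']).inv().apply(np.atleast_2d(P)-info['position'])
    return np.c_[K[0,2]+K[0,0]*c[:,0]/-c[:,2], K[1,2]-K[1,1]*c[:,1]/-c[:,2]]
def crop(src,dst,x0,y0,x1,y1,s):
    im=cv2.imread(src) if isinstance(src,str) else src
    c=cv2.resize(im[y0:y1,x0:x1],None,fx=s,fy=s,interpolation=cv2.INTER_CUBIC)
    # grid ticks every 10 px
    for x in range((x0+9)//10*10,x1,10):
        cv2.line(c,((x-x0)*s,0),((x-x0)*s,6),(0,0,255),1); cv2.putText(c,str(x),((x-x0)*s,18),0,.35,(0,0,255),1)
    for y in range((y0+9)//10*10,y1,10):
        cv2.line(c,(0,(y-y0)*s),(6,(y-y0)*s),(0,0,255),1); cv2.putText(c,str(y),(8,(y-y0)*s+4),0,.35,(0,0,255),1)
    cv2.imwrite(dst,c)
E
python3 - <<'E'
from h import *
crop('pics/top0.png','pics/top0_rack.png',90,160,220,240,6)
crop('pics/top0.png','pics/top0_drw.png',270,50,370,220,3)
crop('pics/side0.png','pics/side0_rack.png',100,270,220,370,6)
crop('pics/side0.png','pics/side0_drw.png',175,90,335,200,5)
print(rot(manip.sense()['tcp_rot']).as_matrix())
E
```

```text
[[-0.0003  0.22   -0.9755]
 [ 0.001  -0.9755 -0.22  ]
 [-1.     -0.001   0.0001]]
```

View pics/top0_rack.png

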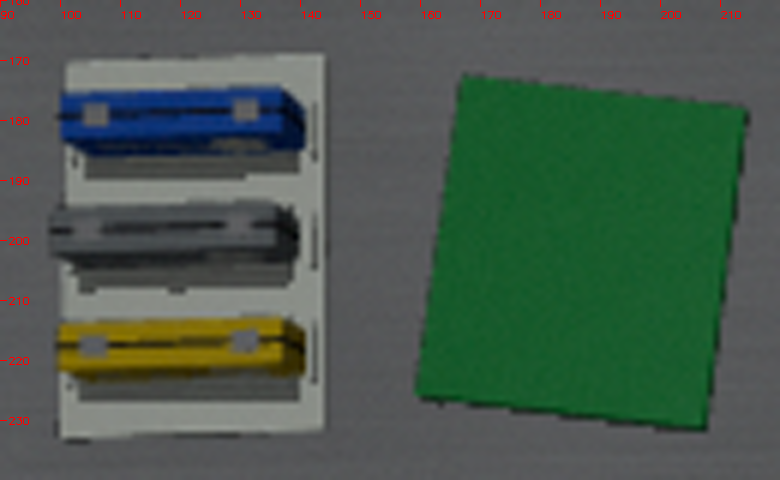

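View pics/top0_drw.png

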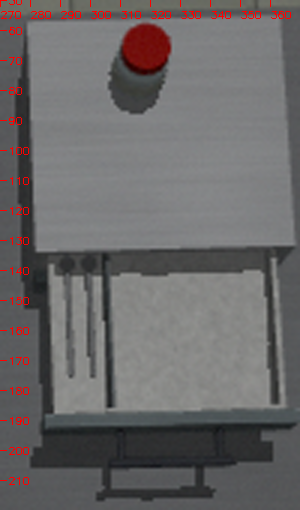

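View pics/side0_rack.png

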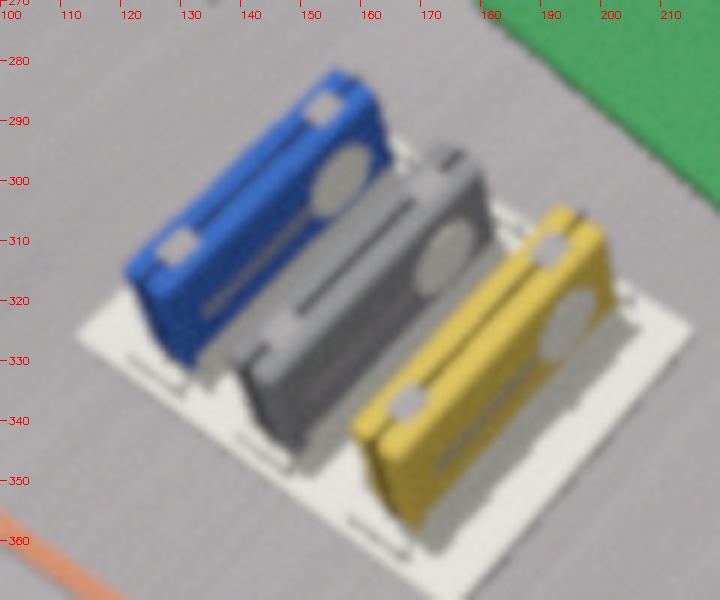

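View pics/side0_drw.png

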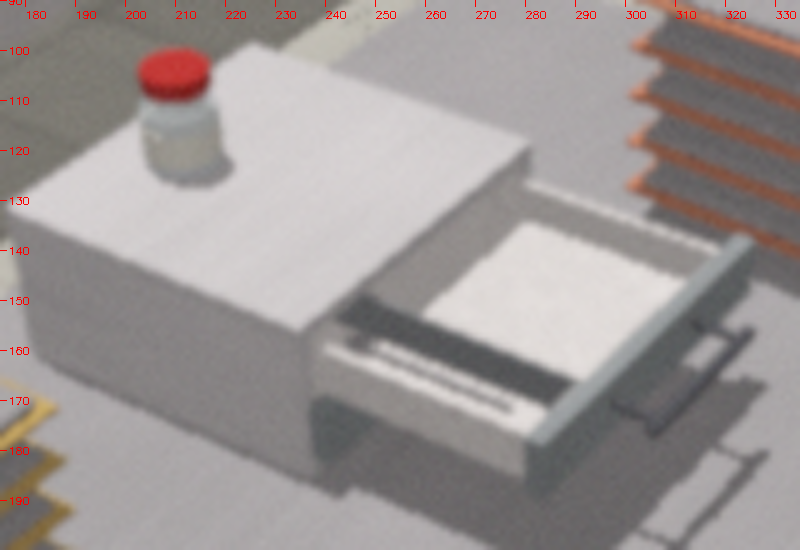

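```bash
python3 - <<'E'
from h import *
t=manip.camera_info('top'); s=manip.camera_info('side')
def show(l,i,pts,z):
    print(l,[back(i,u,v,z)[:2].round(4).tolist() for u,v in pts])
# blue case top face (top edge z=.062): corners
show('blue top T',t,[(100.3,175.5),(137,174.5),(137,183.5),(100.5,184.5)],.062)
show('blue top S',s,[(122,314),(157,281.5),(162,284),(127,318.5)],.062)
show('rack T (z.006)',t,[(101,170),(142.5,169),(142.5,231.5),(100,233)],.006)
show('board T',t,[(166.5,172.5),(214.3,178),(207.5,231.5),(159,226)],.010)
show('board S',s,[(180,270),(221,241),(264,269.5),(224,301.5)],.010)
show('unit top front T',t,[(282,133),(367,133)],.124)
show('unit top back T',t,[(279.5,58),(364,57)],.124)
show('unit top S front',s,[(234.5,156.5),(279,119)],.124)
show('handle T ends',t,[(305,203.5),(349,203.5)],.0915)
show('handle S ends',s,[(305,177),(323,157)],.0915)
show('drawer front top edge T outer',t,[(285.5,192),(366,190)],.102)
show('drawer front top edge S inner',s,[(282,178),(322,138)],.102)
show('divider, right wall T top',t,[(305.5,150),(305.5,180),(361,150),(361,180)],.102)
show('side divider',s,[(249,150),(290,168)],.102)
show('spoon T',t,[(284,244),(338,246)],.01)
show('bottle cap T',t,[(407,228)],.17)
show('jar cap T',t,[(318,66)],.2)
show('blue crate',t,[(378,262),(508,258),(386,341)],.15)
show('cup',t,[(355,265)],.08)
E
python3 - <<'E'
import sys; sys.path.insert(0,'.')
from h import *
crop('pics/top0.png','pics/top0_drw2.png',275,125,375,220,8)
E
```

```text
blue top T [[0.5702, 0.41], [0.5701, 0.2924], [0.5407, 0.2921], [0.5408, 0.4087]]
blue top S [[0.568, 0.4102], [0.5674, 0.2958], [0.5514, 0.2943], [0.5489, 0.4119]]
rack T (z.006) [[0.601, 0.4254], [0.6004, 0.2873], [0.3922, 0.2854], [0.3912, 0.4239]]
board T [[0.5853, 0.2067], [0.5622, 0.0487], [0.3859, 0.0736], [0.4082, 0.231]]
board S [[0.5795, 0.2093], [0.5538, 0.0638], [0.3908, 0.0801], [0.4164, 0.2216]]
unit top front T [[0.6756, -0.1723], [0.6678, -0.4361]]
unit top back T [[0.924, -0.174], [0.9191, -0.4437]]
unit top S front [[0.6719, -0.1649], [0.6759, -0.4272]]
handle T ends [[0.4568, -0.2371], [0.4529, -0.3733]]
handle S ends [[0.4532, -0.2345], [0.4572, -0.3554]]
drawer front top edge T outer [[0.4929, -0.1773], [0.492, -0.4262]]
drawer front top edge S inner [[0.5028, -0.1804], [0.5063, -0.4354]]
divider, right wall T top [[0.6247, -0.2454], [0.5289, -0.2409], [0.6197, -0.4192], [0.5239, -0.4128]]
side divider [[0.673, -0.2426], [0.5088, -0.2356]]
spoon T [[0.3387, -0.1726], [0.3274, -0.3461]]
bottle cap T [[0.3649, -0.5212]]
jar cap T [[0.8593, -0.2835]]
blue crate [[0.2698, -0.435], [0.2709, -0.8143], [0.047, -0.4418]]
cup [[0.2642, -0.3822]]
```

View pics/top0_drw2.png

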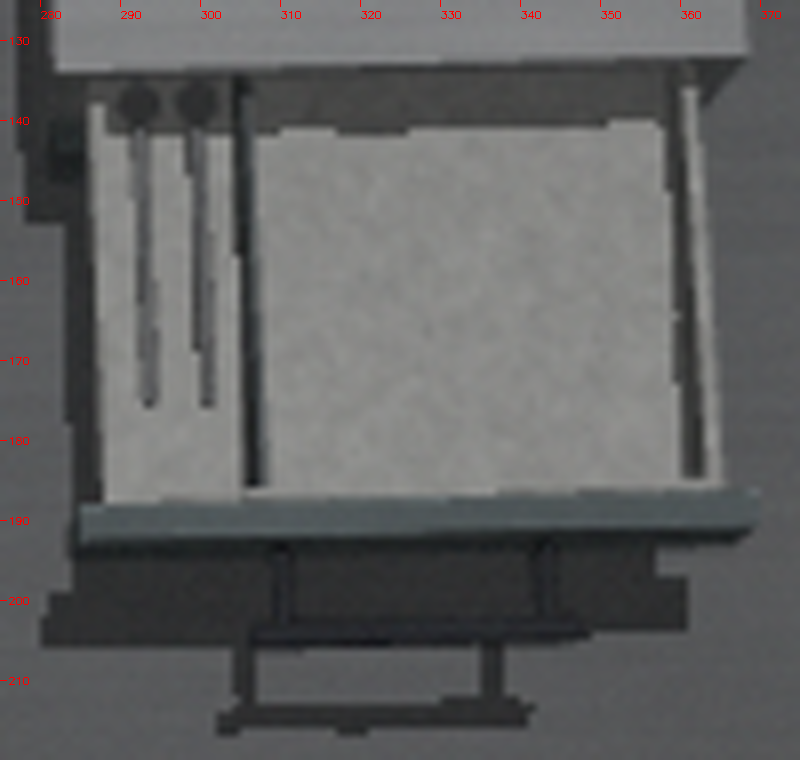

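```bash
cat > fit.py <<'E'
from h import *
from scipy.optimize import least_squares
T=manip.camera_info('top'); S=manip.camera_info('side')
def place(p,L): 
    c,s=np.cos(p[2]),np.sin(p[2]); L=np.atleast_2d(L).astype(float)
    return np.c_[p[0]+c*L[:,0]-s*L[:,1],p[1]+s*L[:,0]+c*L[:,1],L[:,2]]
def fit(obs,p0,extra=lambda p,L:L,name=''):
    # obs: list (cam, [X,Y,Z], (u,v), flag)
    def res(p):
        r=[]
        for cam,L,uv in obs:
            q=proj(cam,place(p,extra(p,np.array(L,float))))[0]-uv; r+=list(q)
        return np.array(r)
    o=least_squares(res,p0,loss='soft_l1'); print(name,o.x,'rms px',np.sqrt(np.mean(res(o.x)**2))); print(res(o.x).reshape(-1,2).round(1).tolist()); return o.x
if __name__=='__main__':
    W=.135
    o=[(T,[0,W,.124],(282,134)),(T,[0,-W,.124],(368.5,131.5)),(T,[.27,W,.124],(279.3,57.3)),(T,[.27,-W,.124],(364,56.7)),
     (S,[0,W,.124],(235,156.4)),(S,[0,-W,.124],(281,118)),(S,[.27,W,.124],(176.6,132)),(S,[.27,-W,.124],(225.4,98.4))]
    u=fit(o,[.672,-.3,0],name='unit')
    b=[(T,[.09,.08,.01],(166.5,172.5)),(T,[.09,-.08,.01],(214.3,178)),(T,[-.09,-.08,.01],(207.5,231.5)),(T,[-.09,.08,.01],(159,226)),
     (S,[.09,.08,.01],(180,270)),(S,[.09,-.08,.01],(221,241)),(S,[-.09,-.08,.01],(264,269.5)),(S,[-.09,.08,.01],(224,301.5))]
    fit(b,[.48,.14,.1],name='board')
    # rack with world axes x along .210
    r=[(T,[.105,.0725,.006],(101,170)),(T,[.105,-.0725,.006],(143.5,169)),(T,[-.105,-.0725,.006],(143.5,231.5)),(T,[-.105,.0725,.006],(100,233)),
       (S,[.105,.0725,.006],(113,325.5)),(S,[-.105,-.0725,.006],(215.5,325))]
    fit(r,[.5,.355,0],name='rack')
    # cases; length along y, thickness along x, heights .062 (top) 
    for nm,x0,pt,ps in [('blue',.56,[(100.2,175.3),(137,174.3),(137,183.3),(100.3,184.5)],[(121,316),(155,281.5),(162,284.5),(127.5,319)]),
     ('grey',.5,[(98,194.5),(136,193.3),(136.5,202),(98.5,203.5)],[(140,330),(173,294),(180.5,297),(145,333.5)]),
     ('yellow',.44,[(99.5,214),(136,213),(136.5,221.5),(99.7,222.5)],[(159,342),(193,304),(200,308),(166,346)])]:
        c=[[.013,.06,.062],[.013,-.06,.062],[-.013,-.06,.062],[-.013,.06,.062]]
        ob=[(T,c[i],pt[i]) for i in range(4)]+[(S,c[i],ps[i]) for i in range(4)]
        fit(ob,[x0,.355,0],name=nm)
    # drawer: unit frame fixed, fit q and bay y with yaw
    ob=[(T,[-.035-.014,.06,.091],(306,204)),(T,[-.049,-.06,.091],(348.3,204))]
    for z in[.091]:
        for uv in[(306,204.),(348.3,203.7)]: print('handle',back(T,*uv,z))
        for uv in[(305,176),(324,157)]: print('handle S',back(S,*uv,z))
    for uv in[(305.5,150),(307.5,185)]: print('div right face top T',back(T,*uv,.102))
    for uv in[(361,136.2),(363.5,185)]: print('right wall inner top T',back(T,*uv,.102))
    for uv in[(306,187),(358.5,186.5)]: print('front wall inner top T',back(T,*uv,.102))
    for uv in[(264,323/5+90),(175+690/5,90+280/5)]: print('floor S',back(S,*uv,.072))
E
python3 fit.py
```

```text
unit [ 0.6655 -0.3051 -0.0142] rms px 1.8843031678552036
[[-0.6, 1.5], [-0.1, 2.8], [0.0, -3.2], [-0.2, -3.9], [1.6, -0.3], [2.9, 0.4], [-1.6, -2.2], [-0.6, -1.1]]
board [ 0.4856  0.141  -0.1362] rms px 1.8580805764552633
[[-0.4, -0.1], [-0.3, -0.5], [-0.1, 0.1], [-0.4, 0.3], [-1.3, -1.3], [0.4, -4.4], [2.9, -0.6], [0.1, 4.7]]
rack [0.4964 0.3546 0.0008] rms px 0.5191375695540922
[[-0.5, -0.1], [0.5, -0.4], [0.0, 0.2], [-1.0, -0.0], [-0.4, -0.1], [1.1, -0.4]]
blue [0.5577 0.3535 0.0271] rms px 0.9997793566343188
[[-1.1, 0.6], [-0.5, -0.5], [-0.3, -1.5], [-1.2, -0.7], [-0.5, -1.1], [1.1, -1.4], [1.8, 0.1], [0.8, 1.1]]
grey [0.4953 0.3561 0.0257] rms px 0.949267207754482
[[-0.2, 0.6], [-0.5, -0.2], [-0.8, -0.9], [-0.6, -0.3], [-1.9, -1.1], [0.6, -1.7], [1.1, 0.1], [1.3, 1.0]]
yellow [0.4339 0.3527 0.0177] rms px 0.8592347851261836
[[-1.0, 0.0], [0.4, -0.7], [-0.0, -1.0], [-1.3, -0.3], [-0.7, -0.6], [0.4, -0.7], [1.8, 0.3], [0.9, 1.3]]
handle [ 0.4552 -0.2402  0.091 ]
handle [ 0.4524 -0.3712  0.091 ]
handle S [ 0.456  -0.2392  0.091 ]
handle S [ 0.4548 -0.3578  0.091 ]
div right face top T [ 0.6247 -0.2454  0.102 ]
div right face top T [ 0.5129 -0.2463  0.102 ]
right wall inner top T [ 0.6644 -0.4221  0.102 ]
right wall inner top T [ 0.508  -0.4195  0.102 ]
front wall inner top T [ 0.5068 -0.2414  0.102 ]
front wall inner top T [ 0.5037 -0.4038  0.102 ]
floor S [ 0.6408 -0.2821  0.072 ]
floor S [ 0.5282 -0.4157  0.072 ]
```

move_arm(
  targets=[
    [-0.05, 0, 0, 0, 0, 0],
    [-0.05, 0, 0, 0, 0, 0],
    [-0.03, 0, -0.03, -0.05, 0, 0],
    [0, -0.001, -0.06, -0.1, 0, 0],
    [0, -0.001, -0.06, -0.1, 0, 0],
    [0, -0.001, -0.06, -0.1, 0, 0],
    [0, -0.001, -0.06, -0.1, 0, 0],
    [0, -0.001, -0.06, -0.1, 0, 0],
    [0, -0.001, -0.06, -0.1, 0, 0],
    [0, -0.001, -0.06, -0.1, 0, 0],
    [0, -0.001, -0.06, -0.1, 0, 0],
    [0, -0.001, -0.06, -0.1, 0, 0],
    [0, -0.001, -0.06, -0.1, 0, 0],
    [0, -0.001, -0.06, -0.1, 0, 0],
    [0, -0.001, -0.06, -0.1, 0, 0],
    [0, -0.001, -0.06, -0.1, 0, 0],
    [0, -0.001, -0.06, -0.1, 0, 0],
    [0, -0.001, -0.06, -0.1, 0, 0],
    [0, 0, -0.06, 0, 0, 0],
    [0, 0, 0, 0, 0, 0],
  ],
  grip=0.1,
)

```text
t: 2.65
tcp_pos: [0.6028, 0.1455, 0.3244]
tcp_rot: [0.549, 0.445, 0.55, -0.444]
wrist_force: [0.1, -0.3, -1.0]
opening: 0.0479
```

```bash
cat > go.py <<'E'
from h import *
import sys
# usage: go.py x y z yaw(of tool y, rad) : shift/turn in current tool axes to reach target with tool straight down
def todo(x,y,z,yaw,s=None):
    s=s or manip.sense(); r=rot(s['tcp_rot'])
    d=r.inv().apply(np.array([x,y,z])-s['tcp_pos'])
    yt=np.array([np.cos(yaw),np.sin(yaw),0]); xt=np.array([0,0,-1.])
    Rt=R.from_matrix(np.c_[xt,yt,np.cross(xt,yt)])
    t=(r.inv()*Rt).as_rotvec()
    return d,t,s,Rt
if __name__=='__main__':
    d,t,s,Rt=todo(*map(float,sys.argv[1:5]))
    print('shift now-axes',d,'turn',t)
    print('shift in target axes',Rt.inv().apply(np.array(list(map(float,sys.argv[1:4])))-s['tcp_pos']))
    M=rot(s['tcp_rot']).as_matrix(); print('t',s['t'],'pos',s['tcp_pos'],'yaw',np.arctan2(M[1,1],M[0,1]),'xaxis',M[:,0],'F',s['wrist_force'],'open',s['opening'],'q',s['joint_pos'])
E
python3 go.py 0.558 0.3535 0.20 0.015
```

```text
shift now-axes [ 0.1248 -0.0003 -0.2125] turn [ 0.1951 -0.0021  0.0004]
shift in target axes [ 0.1244 -0.0416 -0.2087]
t 2.65 pos [0.6028 0.1455 0.3244] yaw 0.2101212882563827 xaxis [-0.0007  0.002  -1.    ] F [ 0.1493 -0.3409 -1.022 ] open 0.04791847082329658 q [ 0.1939  0.3694 -0.7067  1.2141  0.235   1.6389 -0.252 ]
```

move_arm(
  targets=[
    [0, 0, 0, 0.1, 0, 0],
    [0, 0, 0, 0.095, 0, 0],
    [0, -0.007, -0.05, 0, 0, 0],
    [0, -0.01, -0.05, 0, 0, 0],
    [0.02, -0.01, -0.05, 0, 0, 0],
    [0.03, -0.008, -0.04, 0, 0, 0],
    [0.03, -0.006, -0.018, 0, 0, 0],
    [0.03, 0, 0, 0, 0, 0],
    [0.014, 0, 0, 0, 0, 0],
    [0, 0, 0, 0, 0, 0],
    [0, 0, 0, 0, 0, 0],
  ],
)

```text
t: 4.03
tcp_pos: [0.5634, 0.3469, 0.2016]
tcp_rot: [0.501, 0.499, 0.501, -0.498]
wrist_force: [0.9, 0.2, 0.2]
opening: 0.0477
```

```bash
python3 go.py 0.558 0.3535 0.03 0.015; python3 - <<'E'
from h import *
import pickle
i=manip.camera_info('wrist'); f=manip.grab_frame('wrist'); cv2.imwrite('pics/w1.png',f[:,:,::-1]); pickle.dump(i,open('w1.pkl','wb'))
for nm,P in dict(blue_top=[[.571,.4135,.062],[.571,.2935,.062],[.545,.2935,.062],[.545,.4135,.062]]).items(): print(proj(i,P))
E
```

```text
shift now-axes [ 0.1716 -0.0056 -0.0065] turn [-0.0098 -0.0009 -0.0015]
shift in target axes [ 0.1716 -0.0053 -0.0067]
t 4.025 pos [0.5634 0.3469 0.2016] yaw 0.005160011118856357 xaxis [ 0.0015  0.0009 -1.    ] F [0.8519 0.2456 0.1765] open 0.04772367388002509 q [-0.1293  0.5011 -0.7156  1.3135  0.3239  1.4414 -0.8183]
[[261.4164 118.5197]
 [260.4141 213.5958]
 [240.4613 213.5234]
 [239.3284 118.4073]]
```

View pics/w1.png

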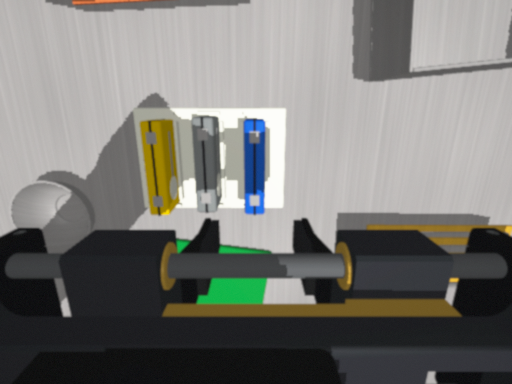

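```bash
python3 - <<'E'
from h import *
import pickle
i=pickle.load(open('w1.pkl','rb')); print(i['position'])
crop('pics/w1.png','pics/w1z.png',130,100,300,225,4)
E
```

```text
[0.5634 0.4249 0.3921]
```

View pics/w1z.png

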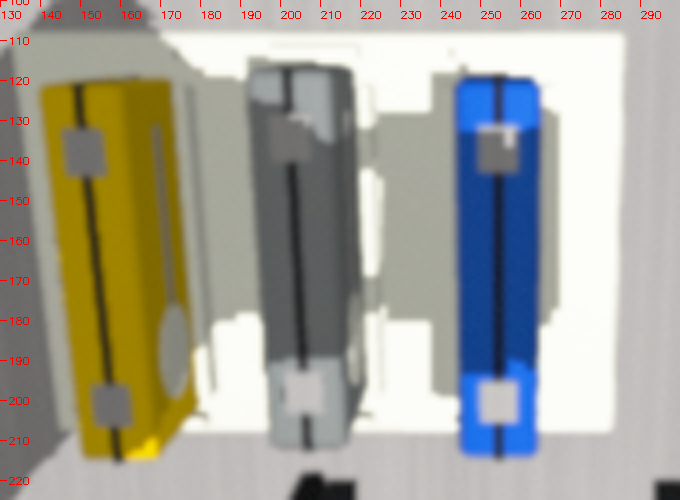

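move_arm(
  targets=[
    [0, -0.0035, -0.0065, 0, 0, 0],
    [0.03, 0, 0, 0, 0, 0],
    [0.04, 0, 0, 0, 0, 0],
    [0.04, 0, 0, 0, 0, 0],
    [0.02, 0, 0, 0, 0, 0],
    [0, 0, 0, 0, 0, 0],
    [0, 0, 0, 0, 0, 0],
  ],
)

```text
t: 4.95
tcp_pos: [0.5599, 0.3543, 0.0721]
tcp_rot: [0.502, 0.499, 0.501, -0.498]
wrist_force: [0.0, 1.3, 0.7]
opening: 0.0475
```

```bash
python3 go.py 0.560 0.353 0.027 0.005; python3 - <<'E'
from h import *
f=manip.grab_frame('wrist'); cv2.imwrite('pics/w2.png',f[:,:,::-1])
f=manip.grab_frame('side'); crop(f[:,:,::-1].copy(),'pics/s2.png',80,220,260,370,4)
E
```

```text
shift now-axes [0.0451 0.     0.0014] turn [ 0.001  -0.0014 -0.002 ]
shift in target axes [0.0451 0.0001 0.0013]
t 4.95 pos [0.5599 0.3543 0.0721] yaw 0.0060257130476803296 xaxis [ 0.002   0.0014 -1.    ] F [0.038  1.2999 0.7498] open 0.047454089457377426 q [-0.1469  0.5944 -0.6851  1.4669  0.3879  1.2158 -0.8762]
```

View pics/w2.png

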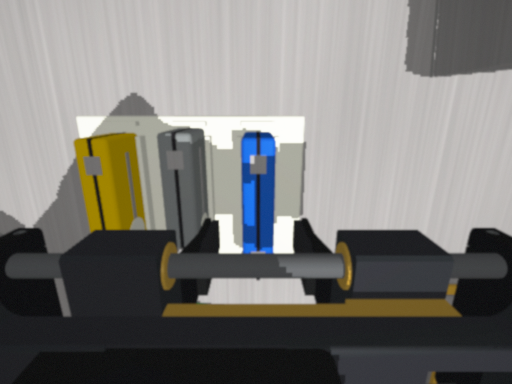

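View pics/s2.png

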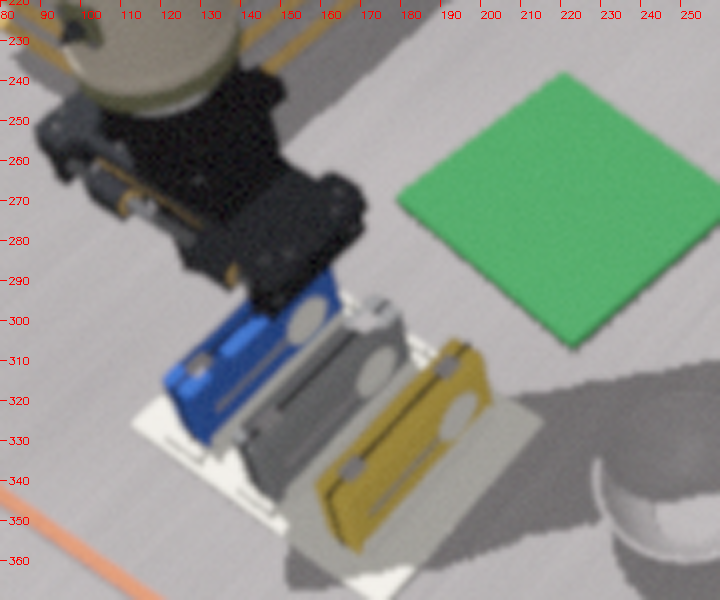

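The blue case (cols 243–275) sits between the finger tips (219, 292), and the grey case is clear. I'll descend and grip.

move_arm(
  targets=[
    [0.02, 0.001, 0.001, 0, 0, 0],
    [0.02, 0, 0, 0, 0, 0],
    [0.006, 0, 0, 0, 0, 0],
    [0, 0, 0, 0, 0, 0],
    [0, 0, 0, 0, 0, 0],
  ],
)

```text
t: 5.68
tcp_pos: [0.5604, 0.3528, 0.0248]
tcp_rot: [0.502, 0.499, 0.501, -0.498]
wrist_force: [0.4, 0.1, 0.1]
opening: 0.0478
```

move_arm(
  targets=[
    [0, 0, 0, 0, 0, 0],
    [0, 0, 0, 0, 0, 0],
    [0, 0, 0, 0, 0, 0],
    [0, 0, 0, 0, 0, 0],
    [0, 0, 0, 0, 0, 0],
  ],
  grip=-1,
  grip_force=20,
)

```text
t: 6.3
tcp_pos: [0.5603, 0.3525, 0.0244]
tcp_rot: [0.502, 0.499, 0.501, -0.498]
wrist_force: [-0.0, -0.7, 1.5]
opening: 0.0256
```

move_arm(
  targets=[
    [-0.015, 0, 0, 0, 0, 0],
    [-0.025, 0, 0, 0, 0, 0],
    [-0.03, 0, 0, 0, 0, 0],
    [-0.03, 0, 0, 0, 0, 0],
    [0, 0, 0.02, 0, 0, 0],
    [0, 0, 0.04, 0.03, 0, 0],
    [0, -0.005, 0.045, 0.03, 0, 0],
    [0, -0.01, 0.045, 0.03, 0, 0],
    [0, -0.01, 0.04, 0.03, 0, 0],
    [0, -0.005, 0.02, 0.02, 0, 0],
    [0, 0, 0, 0, 0, 0],
    [0, 0, 0, 0, 0, 0],
  ],
)

```text
t: 7.8
tcp_pos: [0.5215, 0.1461, 0.1242]
tcp_rot: [0.466, 0.532, 0.466, -0.532]
wrist_force: [-0.3, 0.5, -1.7]
opening: 0.0258
```

```bash
python3 go.py 0.526 0.135 0.032 -0.136; python3 - <<'E'
from h import *
f=manip.grab_frame('side'); crop(f[:,:,::-1].copy(),'pics/s3.png',80,180,290,370,4)
E
```

```text
shift now-axes [0.0922 0.006  0.0105] turn [ 0.0036 -0.0007 -0.0001]
shift in target axes [0.0922 0.006  0.0104]
t 7.8 pos [0.5215 0.1461 0.1242] yaw -0.13239652728936244 xaxis [ 0.0002  0.0007 -1.    ] F [-0.2783  0.487  -1.7301] open 0.025769862747006902 q [ 0.2452  0.2728 -0.6927  1.7447  0.1858  1.1903 -0.631 ]
```

View pics/s3.png

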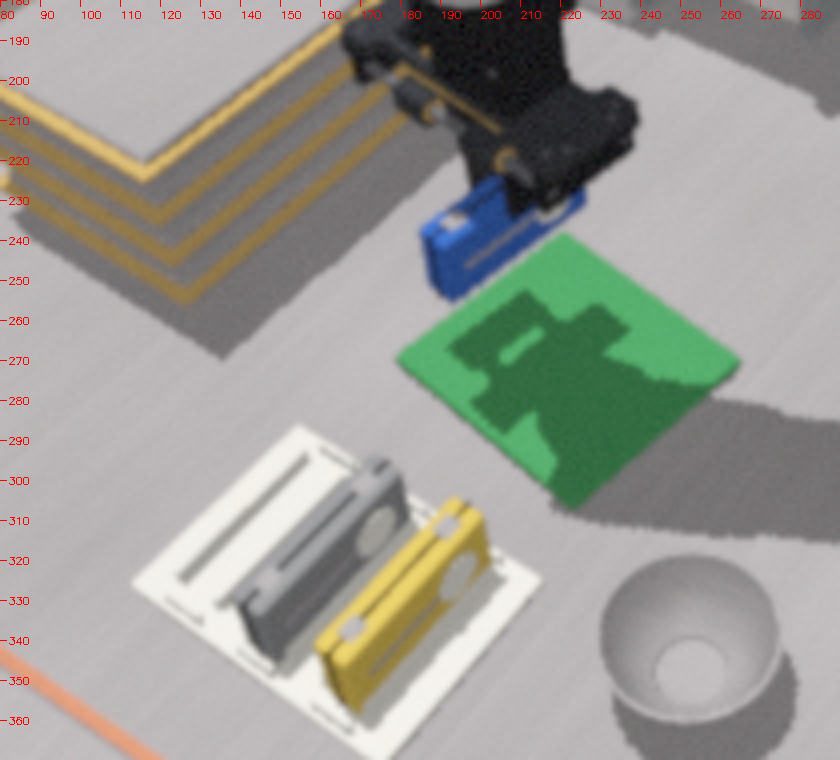

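move_arm(
  targets=[
    [0.02, 0.003, 0.005, 0, 0, 0],
    [0.03, 0.003, 0.005, 0, 0, 0],
    [0.025, 0, 0, 0, 0, 0],
    [0.01, 0, 0, 0, 0, 0],
    [0.004, 0, 0, 0, 0, 0],
    [0, 0, 0, 0, 0, 0],
    [0, 0, 0, 0, 0, 0],
  ],
)

```text
t: 8.72
tcp_pos: [0.5266, 0.1344, 0.0361]
tcp_rot: [0.466, 0.533, 0.465, -0.532]
wrist_force: [-0.1, 0.4, -2.2]
opening: 0.0254
```

```bash
python3 go.py 0.526 0.135 0.028 -0.136
```

```text
shift now-axes [ 0.0081 -0.0007 -0.0005] turn [ 0.0021 -0.0003 -0.0014]
shift in target axes [ 0.0081 -0.0007 -0.0005]
t 8.725 pos [0.5266 0.1344 0.0361] yaw -0.13388459109889167 xaxis [ 0.0014  0.0001 -1.    ] F [-0.0918  0.3636 -2.1566] open 0.025445009390408745 q [ 0.2258  0.3783 -0.6565  1.8257  0.2673  1.0257 -0.6702]
```

move_arm(
  targets=[
    [0.003, 0, 0, 0, 0, 0],
    [0.002, 0, 0, 0, 0, 0],
    [0.0015, 0, 0, 0, 0, 0],
    [0, 0, 0, 0, 0, 0],
    [0, 0, 0, 0, 0, 0],
  ],
)

```text
t: 9.35
tcp_pos: [0.5261, 0.1342, 0.0288]
tcp_rot: [0.465, 0.532, 0.465, -0.532]
wrist_force: [-0.5, 0.2, -1.3]
opening: 0.0254
```

move_arm(
  targets=[
    [0.001, 0, 0, 0, 0, 0],
    [0, 0, 0, 0, 0, 0],
    [0, 0, 0, 0, 0, 0],
  ],
)

```text
t: 9.72
tcp_pos: [0.5264, 0.1342, 0.0282]
tcp_rot: [0.466, 0.533, 0.465, -0.532]
wrist_force: [-0.2, -0.5, 5.4]
opening: 0.0256
```

move_arm(
  targets=[
    [0, 0, 0, 0, 0, 0],
    [0, 0, 0, 0, 0, 0],
    [0, 0, 0, 0, 0, 0],
    [0, 0, 0, 0, 0, 0],
    [-0.02, 0, 0, 0, 0, 0],
    [-0.03, 0, 0, 0, 0, 0],
    [-0.02, 0, 0, 0, 0, 0],
    [0, 0, 0, 0, 0, 0],
    [0, 0, 0, 0, 0, 0],
  ],
  grip=0.15,
)

```text
t: 10.85
tcp_pos: [0.5257, 0.1339, 0.0972]
tcp_rot: [-0.465, -0.532, -0.465, 0.533]
wrist_force: [-0.1, -0.1, -0.3]
opening: 0.0498
```

```bash
python3 go.py 0.58 0.128 0.056 -0.136; python3 - <<'E'
from h import *
f=manip.grab_frame('side'); crop(f[:,:,::-1].copy(),'pics/s4.png',150,180,290,320,5)
f=manip.grab_frame('wrist'); cv2.imwrite('pics/w4.png',f[:,:,::-1])
E
```

```text
shift now-axes [ 0.0412  0.0546 -0.0014] turn [0.0019 0.0005 0.0005]
shift in target axes [ 0.0412  0.0546 -0.0015]
t 10.85 pos [0.5257 0.1339 0.0972] yaw -0.1341317331241705 xaxis [-0.0006 -0.0004 -1.    ] F [-0.0758 -0.0735 -0.3439] open 0.049849365854342687 q [ 0.2535  0.3032 -0.6801  1.7711  0.2082  1.1409 -0.626 ]
```

View pics/s4.png

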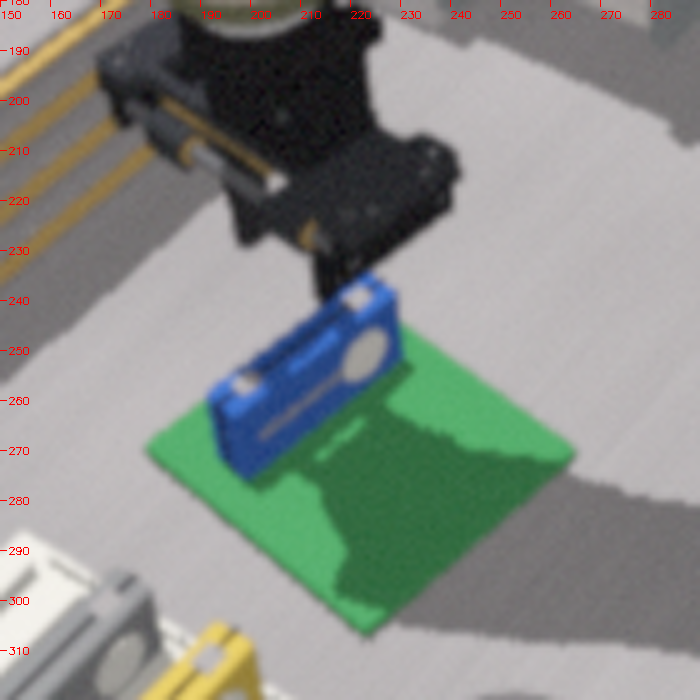

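View pics/w4.png

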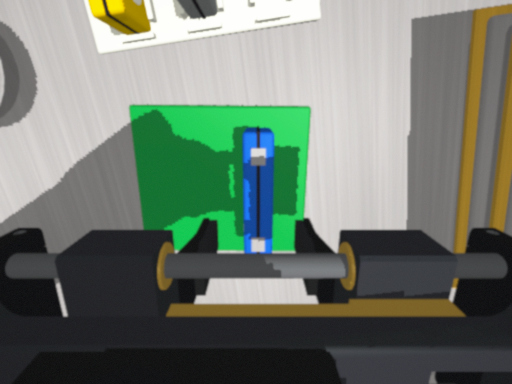

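move_arm(
  targets=[
    [0, 0.03, -0.001, 0, 0, 0],
    [0, 0.025, 0, 0, 0, 0],
    [0, 0, 0, 0, 0, 0],
    [0.02, 0, 0, 0, 0, 0],
    [0.02, 0, 0, 0, 0, 0],
    [0, 0, 0, 0, 0, 0],
    [0, 0, 0, 0, 0, 0],
    [0, 0, 0, 0, 0, 0],
  ],
  grip=-1,
)

```text
t: 11.95
tcp_pos: [0.5811, 0.128, 0.0584]
tcp_rot: [0.466, 0.533, 0.465, -0.532]
wrist_force: [0.5, -0.2, -0.0]
opening: 0.0009
```

move_arm(
  targets=[
    [0, -0.012, 0, 0, 0, 0],
    [0, -0.01, 0, 0, 0, 0],
    [0, -0.005, 0, 0, 0, 0],
    [0, -0.005, 0, 0, 0, 0],
    [0, -0.005, 0, 0, 0, 0],
    [0, -0.005, 0, 0, 0, 0],
  ],
)

```text
t: 12.7
tcp_pos: [0.5388, 0.1335, 0.0577]
tcp_rot: [0.465, 0.532, 0.465, -0.532]
wrist_force: [-0.6, -1.1, -0.7]
opening: 0.0005
```

```bash
python3 go.py 0.526 0.134 0.056 -0.136; python3 - <<'E'
from h import *
f=manip.grab_frame('side'); crop(f[:,:,::-1].copy(),'pics/s5.png',150,180,290,320,5)
E
```

```text
shift now-axes [ 0.0017 -0.0128  0.0012] turn [ 0.0019 -0.     -0.0001]
shift in target axes [ 0.0017 -0.0128  0.0012]
t 12.7 pos [0.5388 0.1335 0.0577] yaw -0.1340885703193477 xaxis [ 0.0001  0.     -1.    ] F [-0.5755 -1.0584 -0.6583] open 0.0005075074242285274 q [ 0.2325  0.3758 -0.6615  1.7771  0.259   1.0769 -0.6532]
```

View pics/s5.png

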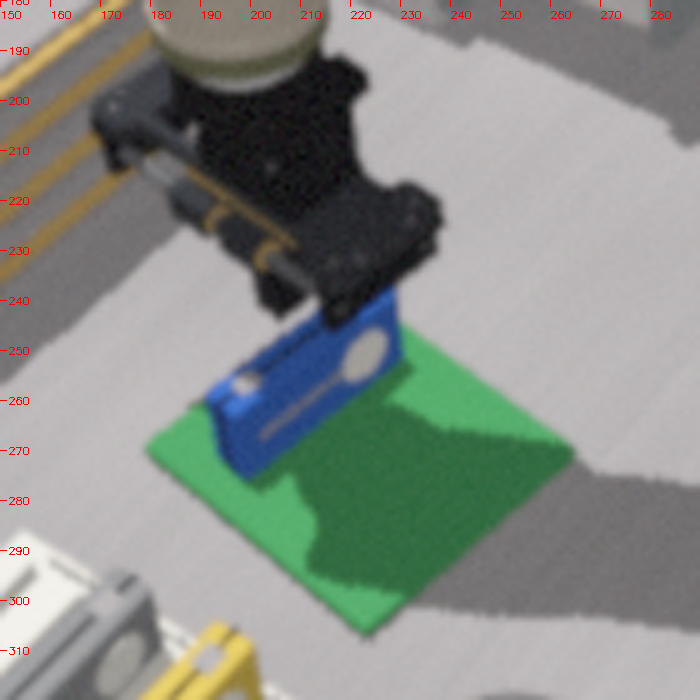

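The case is still standing and not yet touched, because the fingers taper. I'll keep pushing.

move_arm(
  targets=[
    [0, -0.005, 0, 0, 0, 0],
    [0, -0.005, 0, 0, 0, 0],
    [0, -0.005, 0, 0, 0, 0],
    [0, -0.005, 0, 0, 0, 0],
  ],
)

```text
t: 13.25
tcp_pos: [0.5189, 0.1361, 0.0577]
tcp_rot: [-0.465, -0.532, -0.465, 0.532]
wrist_force: [-0.1, -0.3, 0.5]
opening: 0.0006
```

```bash
python3 go.py 0.526 0.134 0.056 -0.136; python3 - <<'E'
from h import *
f=manip.grab_frame('side'); crop(f[:,:,::-1].copy(),'pics/s6.png',150,180,290,320,5)
E
```

```text
shift now-axes [0.0017 0.0073 0.0012] turn [ 0.0021  0.0001 -0.    ]
shift in target axes [0.0017 0.0073 0.0011]
t 13.25 pos [0.5189 0.1361 0.0577] yaw -0.133945188084074 xaxis [ 0.     -0.0001 -1.    ] F [-0.1277 -0.3124  0.4606] open 0.0006096064431130484 q [ 0.2408  0.3377 -0.6749  1.8244  0.2394  1.0621 -0.6582]
```

View pics/s6.png

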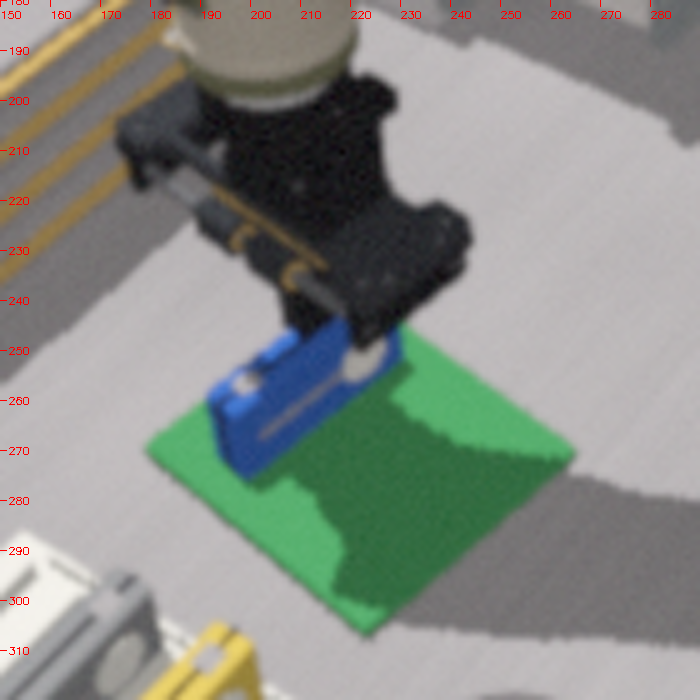

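```bash
python3 - <<'E'
from h import *
S=manip.camera_info('side')
p=np.array(manip.sense()['tcp_pos']); print(p, proj(S,[p,p+[0,0,.02]]))
c,s=np.cos(-.134),np.sin(-.134)
for z in(.01,.066):
  print(z,proj(S,[[.526+c*a-s*b,.1342+s*a+c*b,z] for a,b in[(-.013,.06),(-.013,-.06),(.013,.06),(.013,-.06)]]))
f=manip.grab_frame('wrist'); cv2.imwrite('pics/w6.png',f[:,:,::-1])
f=manip.grab_frame('top'); crop(f[:,:,::-1].copy(),'pics/t6.png',150,160,230,240,8)
E
```

```text
[0.5184 0.1363 0.0577] [[212.829  250.9597]
 [212.1245 245.9568]]
0.01 [[199.5992 276.2213]
 [231.5621 250.8541]
 [193.2527 271.1172]
 [225.2031 246.2844]]
0.066 [[197.158  262.689 ]
 [230.2173 237.2848]
 [190.6396 257.5809]
 [223.6832 232.7276]]
```

View pics/w6.png

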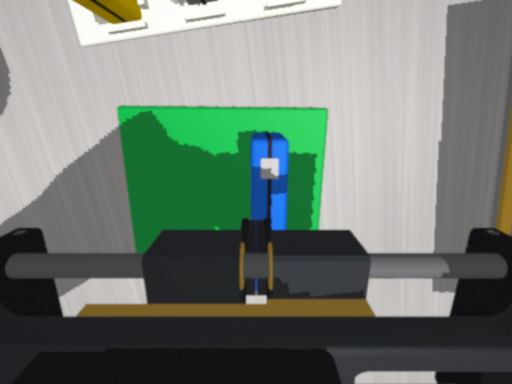

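View pics/t6.png

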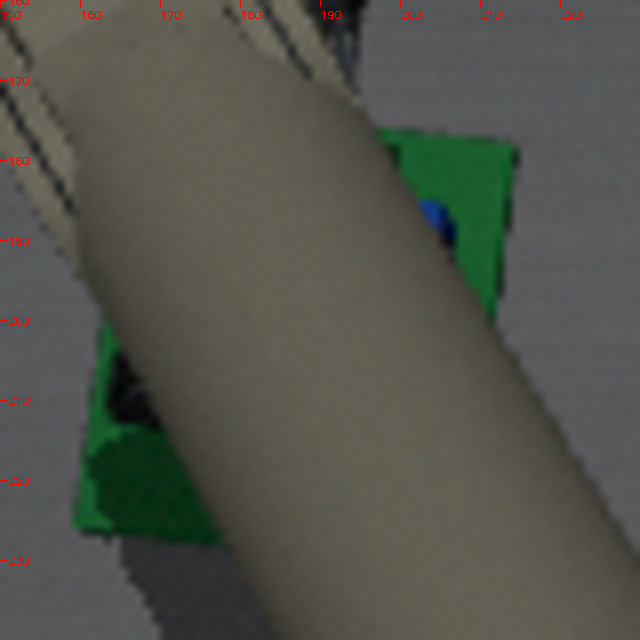

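The shut fingertips (side px about (212,246)) passed just above the case's top edge, so their real reach is shorter than I assumed. I'll back off, go 18 mm lower, and push again.

move_arm(
  targets=[
    [-0.012, 0, 0, 0, 0, 0],
    [0, 0.03, 0, 0, 0, 0],
    [0, 0.03, 0, 0, 0, 0],
    [0.015, 0, 0, 0, 0, 0],
    [0.015, 0, 0, 0, 0, 0],
    [0, 0, 0, 0, 0, 0],
    [0, -0.01, 0, 0, 0, 0],
    [0, -0.01, 0, 0, 0, 0],
    [0, -0.005, 0, 0, 0, 0],
    [0, 0, 0, 0, 0, 0],
  ],
)

```text
t: 14.65
tcp_pos: [0.5537, 0.1314, 0.0401]
tcp_rot: [0.466, 0.532, 0.465, -0.532]
wrist_force: [-0.3, -0.2, -0.4]
opening: 0.0002
```

```bash
python3 go.py 0.526 0.134 0.056 -0.136; python3 - <<'E'
from h import *
f=manip.grab_frame('side'); crop(f[:,:,::-1].copy(),'pics/s7.png',170,200,270,290,8)
E
```

```text
shift now-axes [-0.0159 -0.0278  0.0011] turn [ 0.0023  0.0003 -0.0007]
shift in target axes [-0.0159 -0.0278  0.0012]
t 14.65 pos [0.5537 0.1314 0.0401] yaw -0.1336775908088644 xaxis [ 0.0007 -0.0004 -1.    ] F [-0.2907 -0.2013 -0.4087] open 0.000231022783598274 q [ 0.2203  0.4255 -0.6465  1.7555  0.2902  1.057  -0.6612]
```

View pics/s7.png

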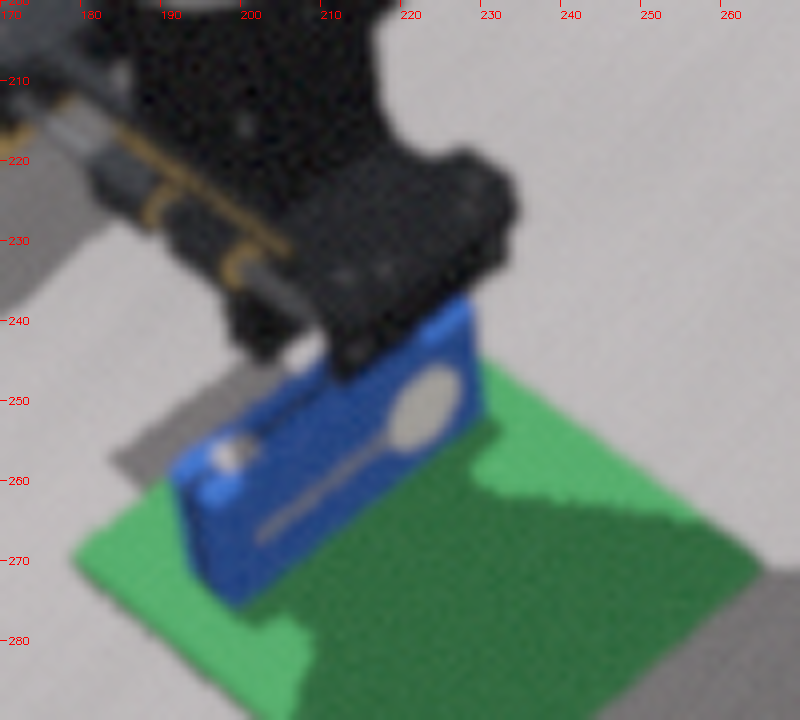

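move_arm(
  targets=[
    [0, -0.005, 0, 0, 0, 0],
    [0, -0.005, 0, 0, 0, 0],
    [0, -0.005, 0, 0, 0, 0],
    [0, -0.005, 0, 0, 0, 0],
  ],
)

```text
t: 15.2
tcp_pos: [0.5337, 0.1341, 0.0397]
tcp_rot: [-0.465, -0.532, -0.465, 0.532]
wrist_force: [0.0, -0.6, -0.6]
opening: 0.0006
```

```bash
python3 - <<'E'
from h import *
f=manip.grab_frame('side'); crop(f[:,:,::-1].copy(),'pics/s8.png',170,200,270,290,8)
E
```

```text
(no output)
```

View pics/s8.png

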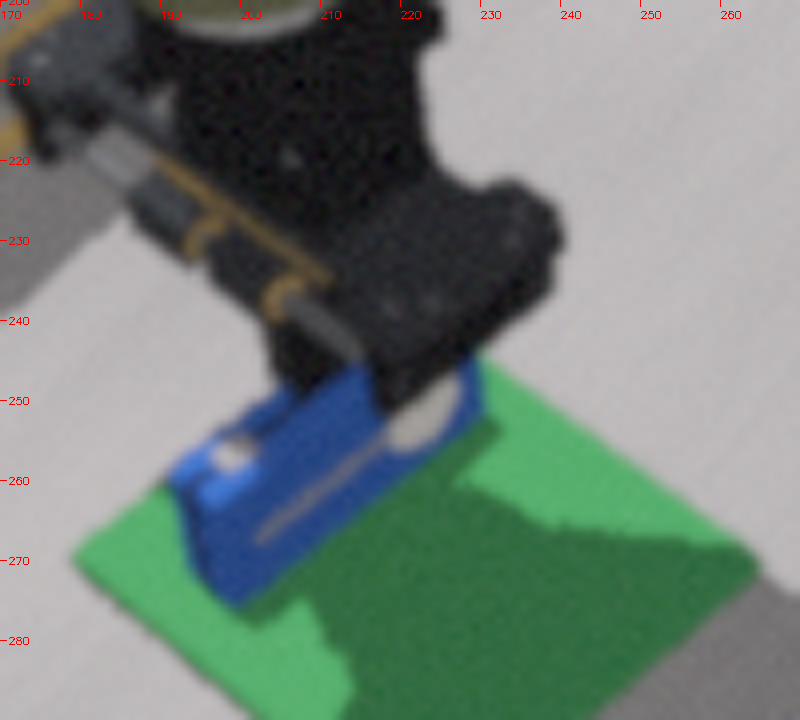

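```bash
python3 - <<'E'
from h import *
S=manip.camera_info('side')
s=manip.sense(); p=np.array(s['tcp_pos']); print(p)
for h in(0,.02,.03,.04,.05,.07,.1): print(h,proj(S,p+[0,0,h]))
W=manip.camera_info('wrist'); print('wrist tcp',proj(W,[p,p+[0,0,.02],p+[0,0,.04]]))
f=manip.grab_frame('wrist'); crop(f[:,:,::-1].copy(),'pics/w8.png',170,120,340,300,4)
E
```

```text
[0.5331 0.1343 0.0397]
0 [[209.7583 252.6035]]
0.02 [[209.0317 247.7005]]
0.03 [[208.6624 245.2085]]
0.04 [[208.289  242.6889]]
0.05 [[207.9115 240.1413]]
0.07 [[207.1437 234.96  ]]
0.1 [[205.959  226.9655]]
wrist tcp [[254.4927 216.4762]
 [254.3856 227.6552]
 [254.2539 241.407 ]]
```

View pics/w8.png

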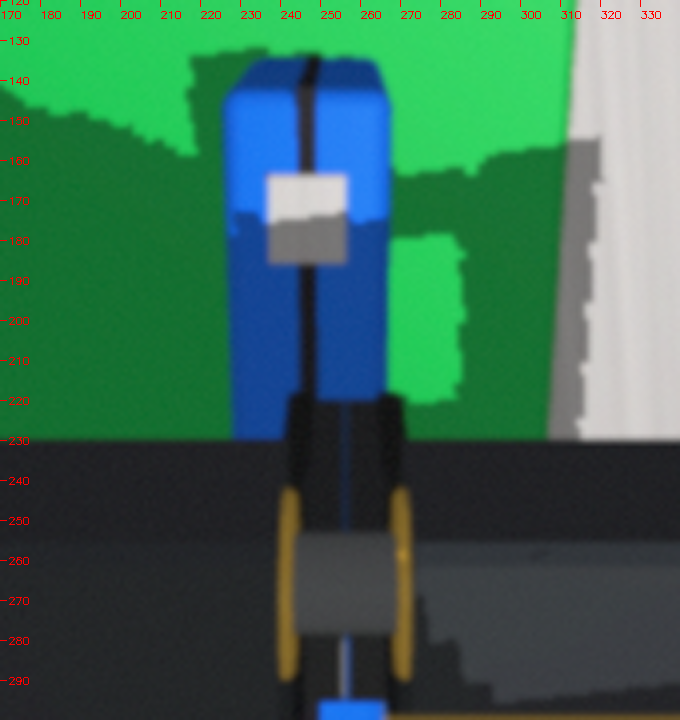

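```bash
python3 - <<'E'
from h import *
s=manip.sense(); p=np.array(s['tcp_pos'])
W=manip.camera_info('wrist'); print(W['position'],rot(W['rotation']).as_matrix()[:,2])
c,sn=np.cos(-.134),np.sin(-.134)
for z in(.01,.046,.066,.086):
  print(z,proj(W,[[.526+c*a-sn*b,.1342+sn*a+c*b,z] for a,b in[(-.013,.06),(.013,.06),(-.013,-.06),(.013,-.06)]]).round(1).tolist())
r=rot(s['tcp_rot'])
for h in(0,.01,.02,.03,.04): print('finger +y side corners',h,proj(W,p+r.apply([[-h,-.015,-.0095],[-h,.015,-.0095]])).round(1).tolist())
# board corners
bc,bs=np.cos(-.136),np.sin(-.136)
print('board',proj(W,[[.4856+bc*a-bs*b,.141+bs*a+bc*b,.01] for a,b in[(-.09,.08),(.09,.08)]]))
f=manip.grab_frame('wrist'); cv2.imwrite('pics/w9.png',f[:,:,::-1])
E
```

```text
[0.5447 0.2117 0.2302] [0.0368 0.2835 0.9583]
0.01 [[228.9, 133.4], [261.5, 133.5], [232.5, 265.6], [260.7, 265.6]]
0.046 [[223.8, 138.2], [262.6, 138.3], [228.8, 290.7], [261.5, 290.7]]
0.066 [[220.1, 141.8], [263.4, 141.8], [226.3, 308.4], [262.1, 308.4]]
0.086 [[215.4, 146.3], [264.5, 146.3], [223.1, 330.0], [262.8, 330.0]]
finger +y side corners 0 [[234.4, 204.6], [274.7, 204.6]]
finger +y side corners 0.01 [[233.3, 209.4], [275.6, 209.4]]
finger +y side corners 0.02 [[232.2, 214.7], [276.7, 214.7]]
finger +y side corners 0.03 [[230.9, 220.6], [277.9, 220.6]]
finger +y side corners 0.04 [[229.4, 227.2], [279.2, 227.1]]
board [[ 75.8802 105.1362]
 [308.3458 105.7082]]
```

View pics/w9.png

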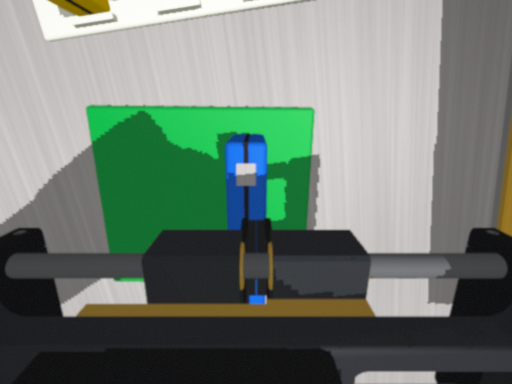

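The shut tips end at wrist row 218, which projects to about 26 mm above the nominal TCP. That explains the two passes over the top with no force. I'll back off, go lower (TCP 0.022) and push.

move_arm(
  targets=[
    [-0.015, 0, 0, 0, 0, 0],
    [0, 0.025, 0, 0, 0, 0],
    [0, 0.02, 0, 0, 0, 0],
    [0.015, 0, 0, 0, 0, 0],
    [0.01, 0, 0, 0, 0, 0],
    [0.007, 0, 0, 0, 0, 0],
    [0, 0, 0, 0, 0, 0],
    [0, 0, 0, 0, 0, 0],
  ],
)

```text
t: 16.35
tcp_pos: [0.5787, 0.1282, 0.0231]
tcp_rot: [0.466, 0.532, 0.465, -0.532]
wrist_force: [0.7, 1.1, -0.2]
opening: 0.0004
```

move_arm(
  targets=[
    [0, -0.01, 0, 0, 0, 0],
    [0, -0.01, 0, 0, 0, 0],
    [0, -0.006, 0, 0, 0, 0],
    [0, -0.004, 0, 0, 0, 0],
  ],
)

```text
t: 16.85
tcp_pos: [0.5486, 0.1321, 0.0229]
tcp_rot: [0.466, 0.532, 0.465, -0.532]
wrist_force: [0.9, -0.2, 0.7]
opening: 0.0005
```

```bash
python3 - <<'E'
from h import *
f=manip.grab_frame('side'); crop(f[:,:,::-1].copy(),'pics/s10.png',170,200,270,290,8)
f=manip.grab_frame('wrist'); crop(f[:,:,::-1].copy(),'pics/w10.png',170,120,340,300,4)
E
```

```text
(no output)
```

View pics/s10.png

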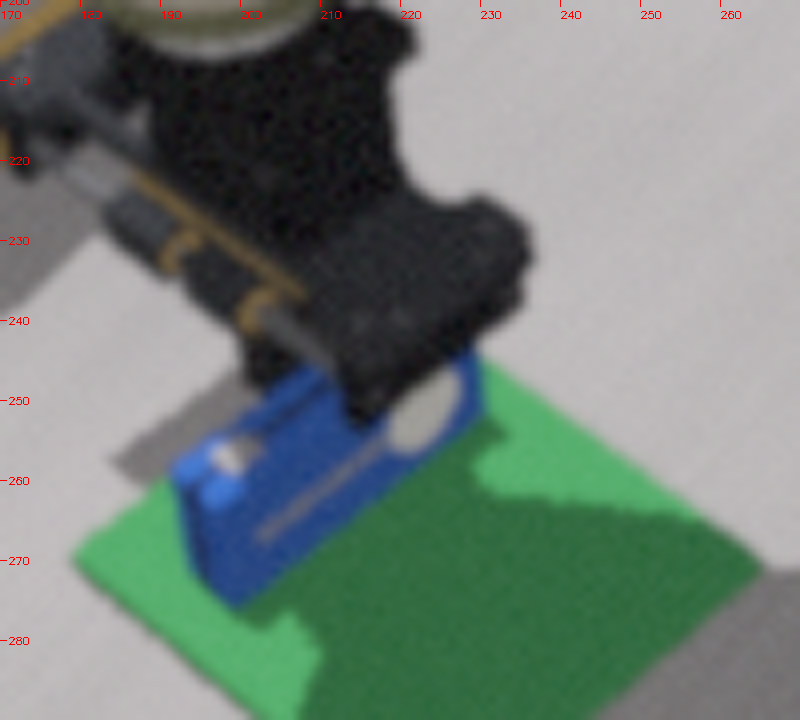

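View pics/w10.png

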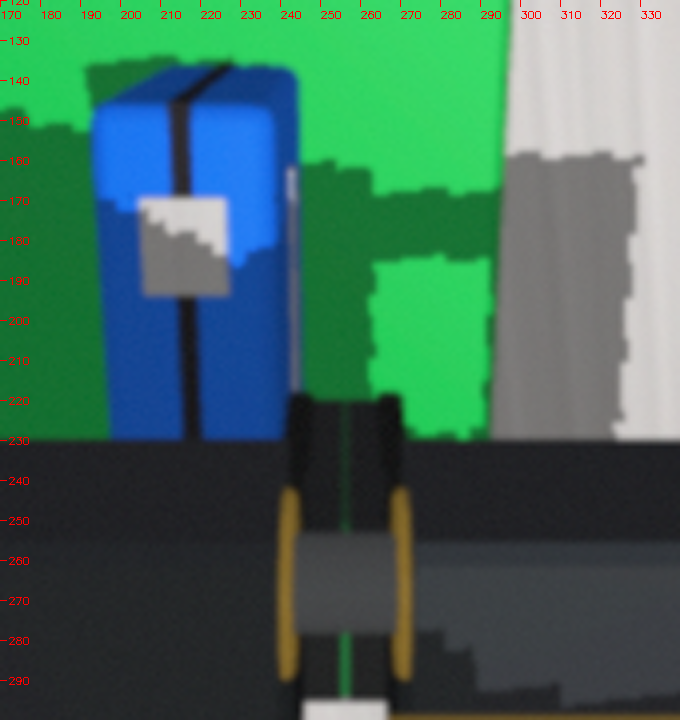

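The case is next to the finger's left side at about col 242, nearly touching. I'll push further.

move_arm(
  targets=[
    [0, -0.005, 0, 0, 0, 0],
    [0, -0.005, 0, 0, 0, 0],
    [0, -0.005, 0, 0, 0, 0],
    [0, 0, 0, 0, 0, 0],
  ],
)

```text
t: 17.45
tcp_pos: [0.5336, 0.1341, 0.0227]
tcp_rot: [-0.465, -0.532, -0.466, 0.532]
wrist_force: [0.2, 0.1, -0.4]
opening: 0.0005
```

```bash
python3 - <<'E'
from h import *
f=manip.grab_frame('side'); crop(f[:,:,::-1].copy(),'pics/s11.png',170,200,270,290,8)
E
```

```text
(no output)
```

View pics/s11.png

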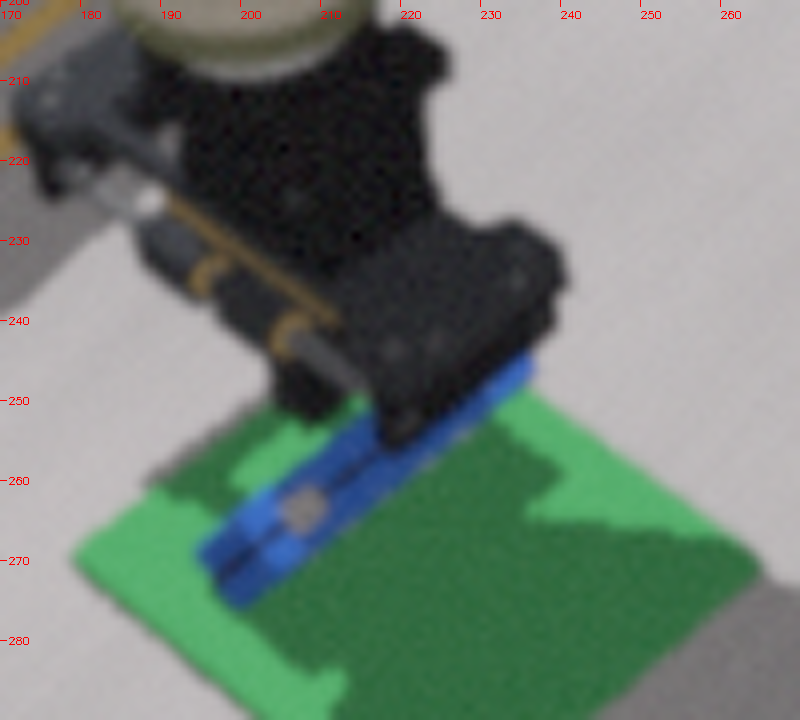

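The case is now tilting (its top edge has swung towards the camera). I'll push further.

move_arm(
  targets=[
    [0, -0.004, 0, 0, 0, 0],
    [0, -0.004, 0, 0, 0, 0],
    [0, 0, 0, 0, 0, 0],
  ],
)

```text
t: 17.88
tcp_pos: [0.5258, 0.1352, 0.0227]
tcp_rot: [-0.466, -0.532, -0.465, 0.532]
wrist_force: [-0.2, 0.8, -0.5]
opening: 0.0003
```

```bash
python3 - <<'E'
from h import *
f=manip.grab_frame('side'); crop(f[:,:,::-1].copy(),'pics/s12.png',170,200,270,290,8)
f=manip.grab_frame('wrist'); cv2.imwrite('pics/w12.png',f[:,:,::-1])
E
```

```text
(no output)
```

View pics/s12.png

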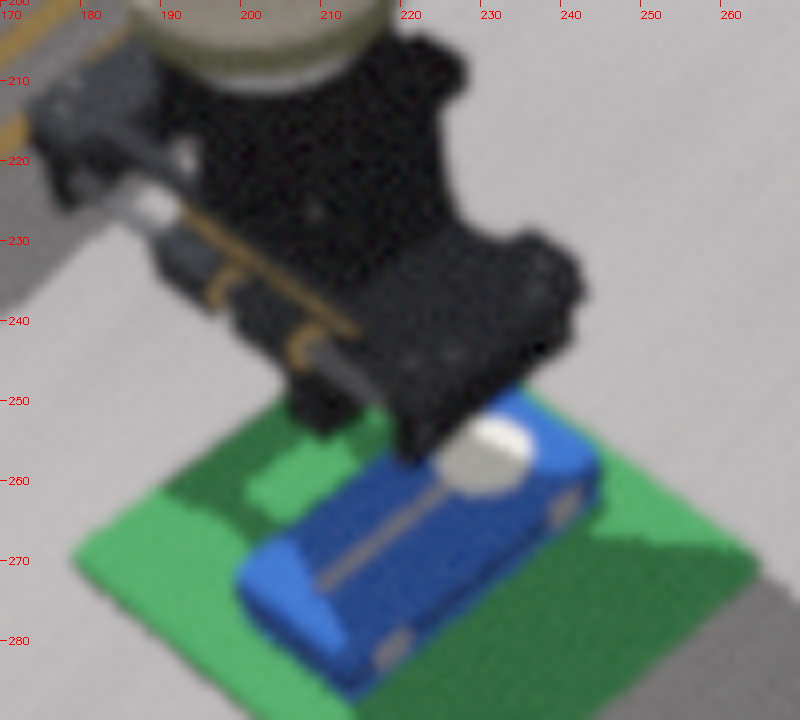

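View pics/w12.png

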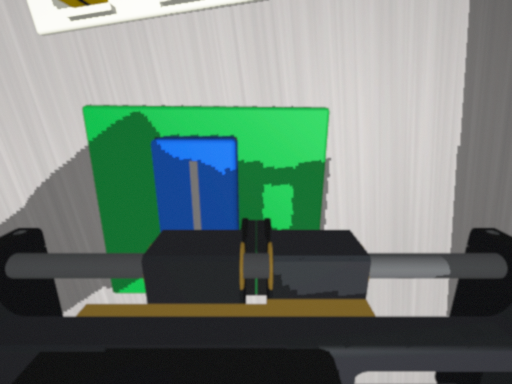

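The case now lies flat, well inside the board (side px ~(200–244, 248–287)). I'll raise, open fully, centre over it and measure.

move_arm(
  targets=[
    [-0.03, 0, 0, 0, 0, 0],
    [-0.04, 0, 0, 0, 0, 0],
    [-0.02, 0, 0, 0, 0, 0],
    [0, -0.02, 0, 0, 0, 0],
    [0, -0.018, 0, 0, 0, 0],
    [0, 0, 0, 0, 0, 0],
    [0, 0, 0, 0, 0, 0],
    [0, 0, 0, 0, 0, 0],
  ],
  grip=1,
)

```text
t: 18.98
tcp_pos: [0.4891, 0.1401, 0.1127]
tcp_rot: [0.465, 0.533, 0.465, -0.532]
wrist_force: [-0.6, 0.0, -1.0]
opening: 0.0725
```

```bash
python3 go.py 0.486 0.14 0.01 -0.136; python3 - <<'E'
from h import *
import pickle
W=manip.camera_info('wrist')
f=manip.grab_frame('wrist'); cv2.imwrite('pics/w13.png',f[:,:,::-1]); pickle.dump(W,open('w13.pkl','wb'))
crop('pics/w13.png','pics/w13z.png',150,90,340,260,4)
f=manip.grab_frame('side'); crop(f[:,:,::-1].copy(),'pics/s13.png',170,200,270,310,7)
E
```

```text
shift now-axes [ 0.1027 -0.0031  0.0005] turn [ 0.0015 -0.0002  0.    ]
shift in target axes [ 0.1027 -0.0031  0.0005]
t 18.975 pos [0.4891 0.1401 0.1127] yaw -0.13451226049754728 xaxis [ 0.      0.0002 -1.    ] F [-0.5619  0.0362 -1.0228] open 0.0724539112157764 q [ 0.2822  0.2107 -0.7163  1.8374  0.1509  1.1485 -0.6199]
```

View pics/w13z.png

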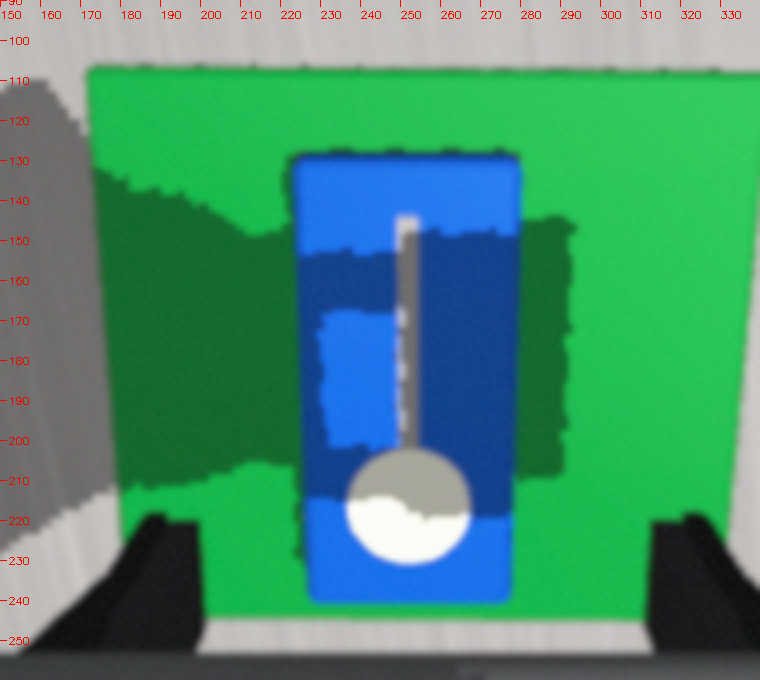

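View pics/s13.png

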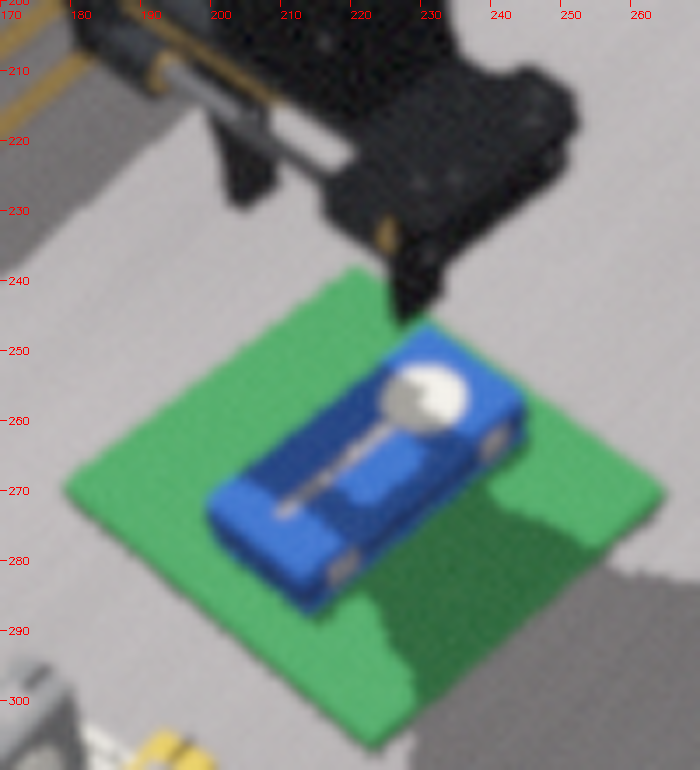

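```bash
python3 - <<'E'
from h import *
import pickle
W=pickle.load(open('w13.pkl','rb')); s=manip.sense(); r=rot(s['tcp_rot'])
P=[back(W,u,v,.036) for u,v in[(224,129.5),(280,129.5),(227,240.5),(277.5,240.5)]]
print(np.array(P)); c=np.mean(P,0); print('centre',c,'in tool',r.inv().apply(c-s['tcp_pos']))
S=manip.camera_info('side')
Q=[back(S,170+u/7,200+v/7,.036) for u,v in[(208,510),(425,325),(525,410),(305,600)]]
print(np.array(Q)); c=np.mean(Q,0); print('side centre',c,'in tool',r.inv().apply(c-s['tcp_pos']))
print('finger tips (side), open: proj of tip guesses')
o=s['opening']/2
for h in(0,.01,.02,.03): print(h,proj(S,s['tcp_pos']+r.apply([[-h,-o,-.0095],[-h,-o,.0095],[-h,o,-.0095]])).round(1).tolist(), proj(W,s['tcp_pos']+r.apply([[-h,-o,-.0095],[-h,o,-.0095]])).round(1).tolist())
E
```

```text
[[0.4676 0.2022 0.036 ]
 [0.5211 0.1949 0.036 ]
 [0.4511 0.0851 0.036 ]
 [0.5055 0.0777 0.036 ]]
centre [0.4863 0.14   0.036 ] in tool [ 0.0766 -0.0024  0.0005]
[[0.5122 0.2007 0.036 ]
 [0.5016 0.0821 0.036 ]
 [0.4424 0.095  0.036 ]
 [0.4554 0.2122 0.036 ]]
side centre [0.4779 0.1475 0.036 ] in tool [ 0.0766 -0.0118 -0.0058]
finger tips (side), open: proj of tip guesses
0 [[226.9, 252.5], [232.3, 248.3], [205.5, 237.0]] [[200.2, 204.6], [308.1, 204.5]]
0.01 [[226.6, 249.9], [232.0, 245.6], [205.1, 234.3]] [[197.5, 209.3], [310.7, 209.3]]
0.02 [[226.3, 247.2], [231.8, 242.9], [204.7, 231.7]] [[194.5, 214.6], [313.6, 214.5]]
0.03 [[226.0, 244.5], [231.5, 240.2], [204.3, 229.0]] [[191.1, 220.5], [316.9, 220.4]]
```

Wrist and side views agree the tips sit ~25 mm above the nominal TCP. The case centre is about 4 mm towards -y of the tool. I'll descend part way and check.

move_arm(
  targets=[
    [0.02, -0.0045, 0, 0, 0, 0],
    [0.03, 0, 0, 0, 0, 0],
    [0.025, 0, 0, 0, 0, 0],
    [0.01, 0, 0, 0, 0, 0],
    [0, 0, 0, 0, 0, 0],
    [0, 0, 0, 0, 0, 0],
  ],
)

```text
t: 19.82
tcp_pos: [0.4848, 0.1411, 0.0287]
tcp_rot: [0.466, 0.533, 0.465, -0.532]
wrist_force: [0.1, 1.0, 0.1]
opening: 0.0869
```

```bash
python3 - <<'E'
from h import *
f=manip.grab_frame('wrist'); crop(f[:,:,::-1].copy(),'pics/w14.png',150,90,340,260,4)
f=manip.grab_frame('side'); crop(f[:,:,::-1].copy(),'pics/s14.png',170,200,270,310,7)
print(manip.sense()['opening'])
E
```

```text
0.08709831049174907
```

View pics/w14.png

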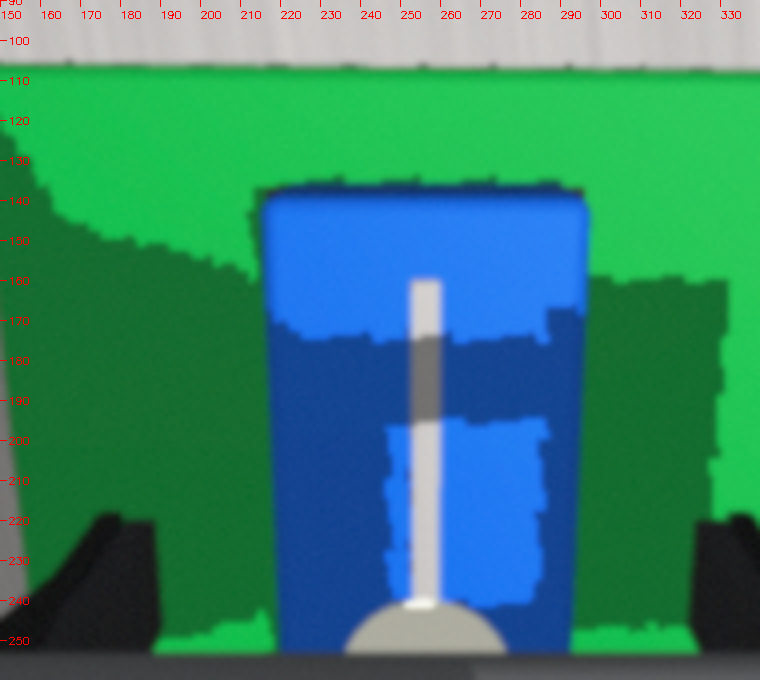

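View pics/s14.png

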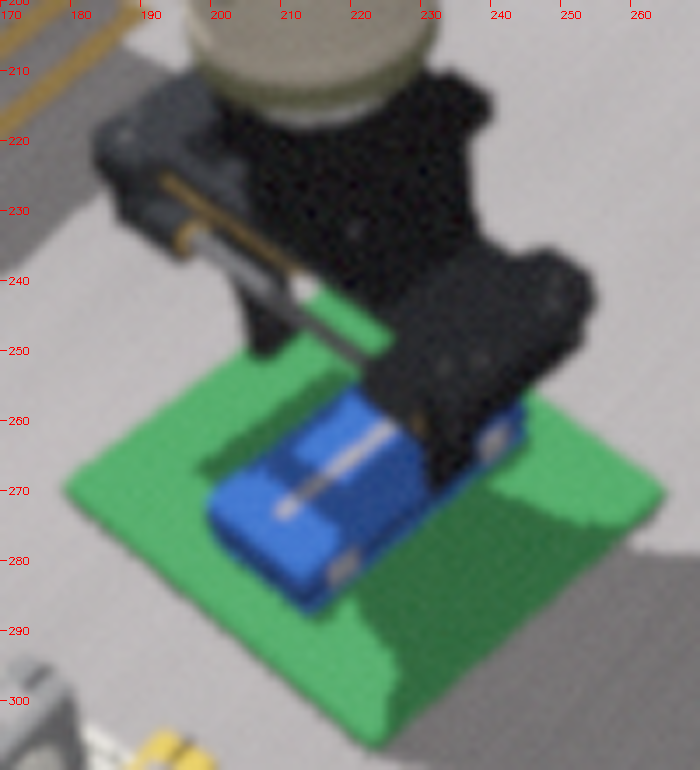

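The case (centre col 255.5) is centred between the fingers (centre 256). I'll lower the rest carefully.

move_arm(
  targets=[
    [0.012, 0, 0, 0, 0, 0],
    [0.012, 0, 0, 0, 0, 0],
    [0.005, 0, 0, 0, 0, 0],
    [0, 0, 0, 0, 0, 0],
    [0, 0, 0, 0, 0, 0],
  ],
)

```text
t: 20.55
tcp_pos: [0.4842, 0.1409, -0.0011]
tcp_rot: [0.465, 0.532, 0.465, -0.532]
wrist_force: [0.7, 0.3, -0.1]
opening: 0.087
```

```bash
python3 - <<'E'
from h import *
f=manip.grab_frame('side'); crop(f[:,:,::-1].copy(),'pics/s15.png',170,200,270,310,7)
E
```

```text
(no output)
```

View pics/s15.png

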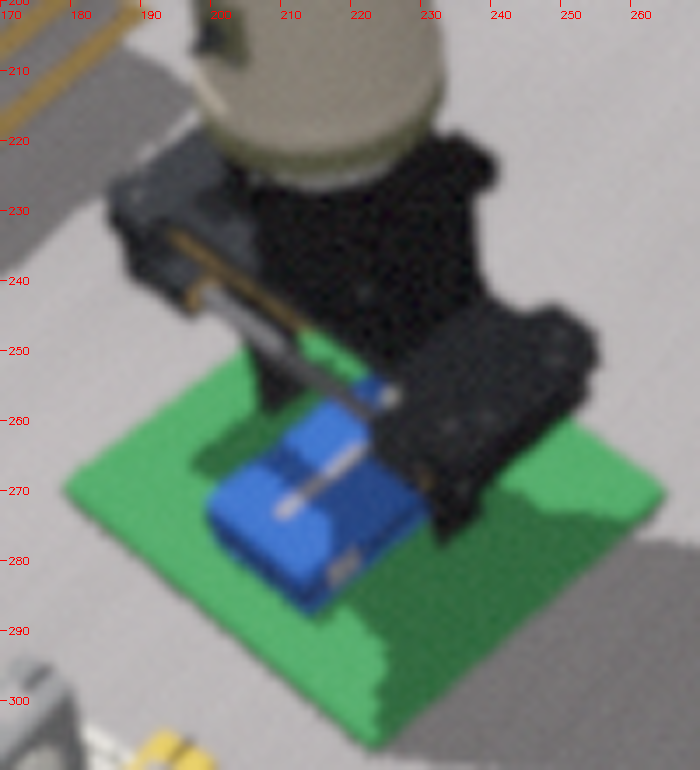

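move_arm(
  targets=[
    [0.004, 0, 0, 0, 0, 0],
    [0, 0, 0, 0, 0, 0],
  ],
)

```text
t: 20.85
tcp_pos: [0.4839, 0.1407, -0.0055]
tcp_rot: [-0.465, -0.532, -0.465, 0.532]
wrist_force: [0.1, 0.3, -0.3]
opening: 0.0868
```

move_arm(
  targets=[
    [0.003, 0, 0, 0, 0, 0],
    [0, 0, 0, 0, 0, 0],
  ],
)

```text
t: 21.1
tcp_pos: [0.4839, 0.1407, -0.0085]
tcp_rot: [-0.465, -0.532, -0.465, 0.532]
wrist_force: [-1.0, 0.5, 0.8]
opening: 0.0873
```

move_arm(
  targets=[
    [0, 0, 0, 0, 0, 0],
    [0, 0, 0, 0, 0, 0],
    [0, 0, 0, 0, 0, 0],
    [0, 0, 0, 0, 0, 0],
    [0, 0, 0, 0, 0, 0],
  ],
  grip=-1,
  grip_force=25,
)

```text
t: 21.72
tcp_pos: [0.4841, 0.1408, -0.0082]
tcp_rot: [0.465, 0.532, 0.465, -0.532]
wrist_force: [-0.6, -0.5, 0.1]
opening: 0.0558
```

move_arm(
  targets=[
    [-0.005, 0, 0, 0, 0, 0],
    [-0.01, 0, 0, 0, 0, 0],
    [-0.02, 0, 0, 0, 0, 0],
    [-0.03, 0, 0, 0, 0, 0],
    [0, 0, 0, 0, 0, 0],
    [0, 0, 0, 0, 0, 0],
  ],
)

```text
t: 22.48
tcp_pos: [0.4838, 0.1406, 0.0565]
tcp_rot: [-0.465, -0.532, -0.465, 0.533]
wrist_force: [-0.5, -0.0, -3.3]
opening: 0.0555
```

```bash
python3 - <<'E'
from h import *
f=manip.grab_frame('side'); crop(f[:,:,::-1].copy(),'pics/s16.png',170,180,270,310,6)
f=manip.grab_frame('wrist'); crop(f[:,:,::-1].copy(),'pics/w16.png',150,90,340,260,4)
E
```

View pics/s16.png

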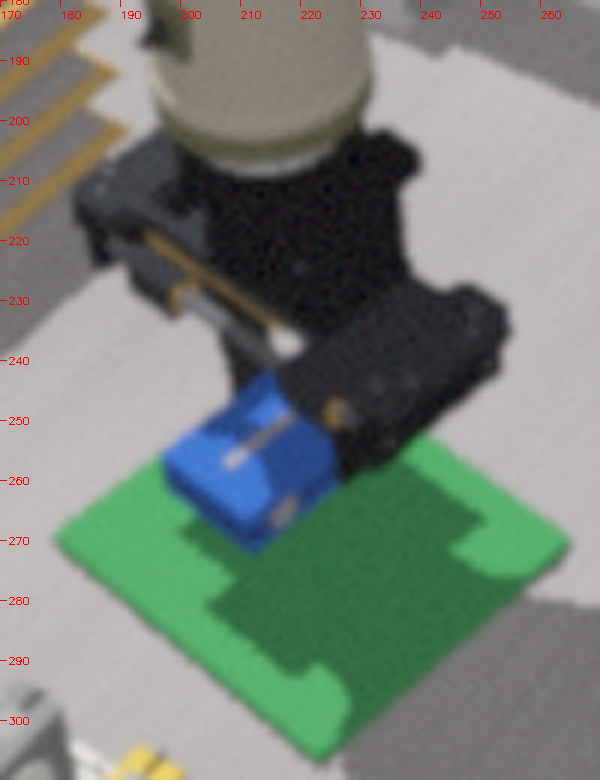

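View pics/w16.png

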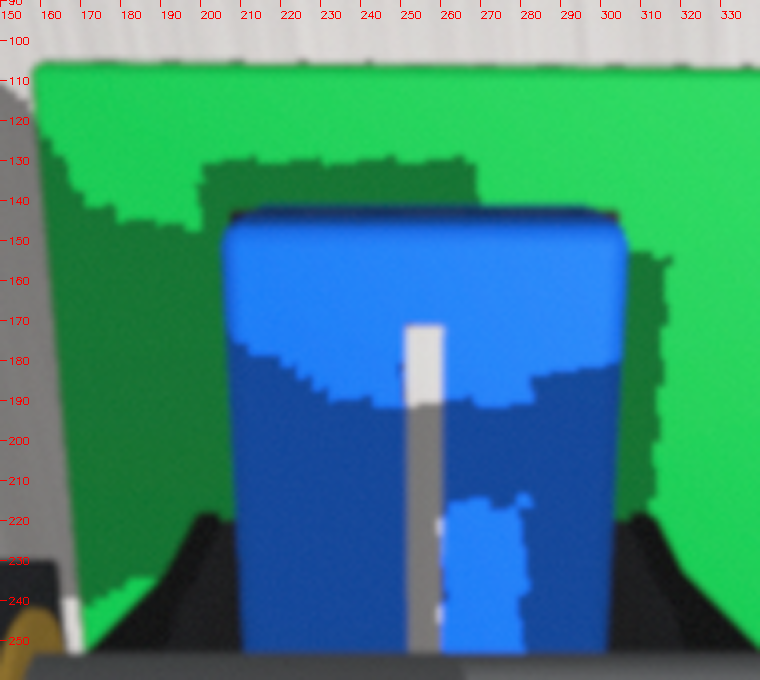

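Held level at 55.5 mm opening. I'll raise it and carry it to above the drawer bay.

move_arm(
  targets=[
    [-0.03, 0, 0, 0, 0, 0],
    [-0.04, 0, 0, 0, 0, 0],
    [-0.02, 0.002, 0.02, 0, 0, 0],
    [0, 0.005, 0.04, -0.02, 0, 0],
    [0, 0.007, 0.045, -0.02, 0, 0],
    [0, 0.008, 0.05, -0.02, 0, 0],
    [0, 0.009, 0.05, -0.02, 0, 0],
    [0, 0.01, 0.05, -0.02, 0, 0],
    [0, 0.01, 0.05, -0.02, 0, 0],
    [0, 0.01, 0.05, 0, 0, 0],
    [0, 0.01, 0.045, 0, 0, 0],
    [0, 0.01, 0.04, 0, 0, 0],
    [0, 0.005, 0.02, 0, 0, 0],
    [0, 0, 0, 0, 0, 0],
    [0, 0, 0, 0, 0, 0],
  ],
)

```text
t: 24.45
tcp_pos: [0.5417, -0.321, 0.146]
tcp_rot: [0.496, 0.503, 0.497, -0.503]
wrist_force: [1.0, 0.7, -2.6]
opening: 0.0555
```

```bash
python3 go.py 0.58 -0.333 0.075 -0.015; python3 - <<'E'
from h import *
import pickle
pickle.dump(manip.camera_info('wrist'),open('w17.pkl','wb'))
f=manip.grab_frame('wrist'); cv2.imwrite('pics/w17.png',f[:,:,::-1])
f=manip.grab_frame('side'); crop(f[:,:,::-1].copy(),'pics/s17.png',190,60,350,200,5)
E
```

```text
shift now-axes [0.071  0.0385 0.0116] turn [ 0.0022 -0.0012  0.0009]
shift in target axes [0.071  0.0385 0.0115]
t 24.45 pos [ 0.5417 -0.321   0.146 ] yaw -0.012800345950800032 xaxis [-0.0009  0.0012 -1.    ] F [ 1.033   0.7183 -2.622 ] open 0.0554570924303238 q [ 0.7679  0.4014 -0.3974  1.4939  0.1578  1.2794  0.3405]
```

View pics/w17.png

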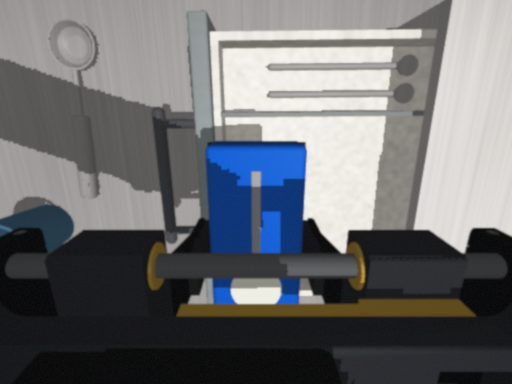

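View pics/s17.png

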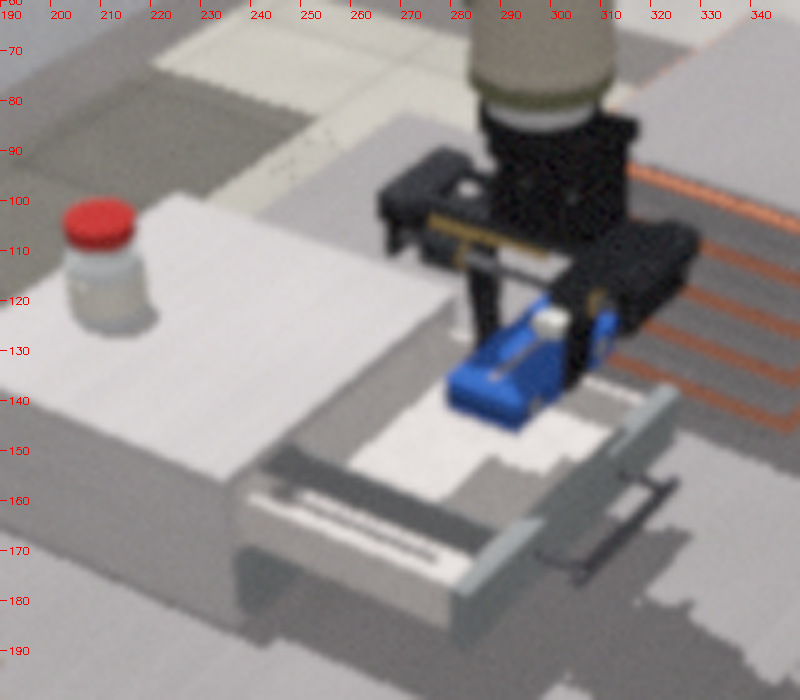

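```bash
python3 - <<'E'
from h import *
import pickle
W=pickle.load(open('w17.pkl','rb'))
crop('pics/w17.png','pics/w17z.png',140,0,460,240,2)
for l,uv,z in[('front in top',(211,30),.102),('front in top',(213,120),.102),('front out top',(191,30),.102),('divider',(300,112),.102),('divider',(400,113),.102),('unit front edge',(440,20),.124),('unit edge',(408,225),.124),('handle',(166,170),.091),('case +y',(209,146),.19),('case',(304,146),.19)]:
    print(l,back(W,*uv,z))
E
```

```text
front in top [ 0.51   -0.1848  0.102 ]
front in top [ 0.5077 -0.2518  0.102 ]
front out top [ 0.4947 -0.1846  0.102 ]
divider [ 0.5804 -0.2462  0.102 ]
divider [ 0.6636 -0.2481  0.102 ]
unit front edge [ 0.6714 -0.1861  0.124 ]
unit edge [ 0.6718 -0.3396  0.124 ]
handle [ 0.46   -0.2964  0.091 ]
case +y [ 0.5182 -0.262   0.19  ]
case [ 0.5693 -0.2627  0.19  ]
```

View pics/w17z.png

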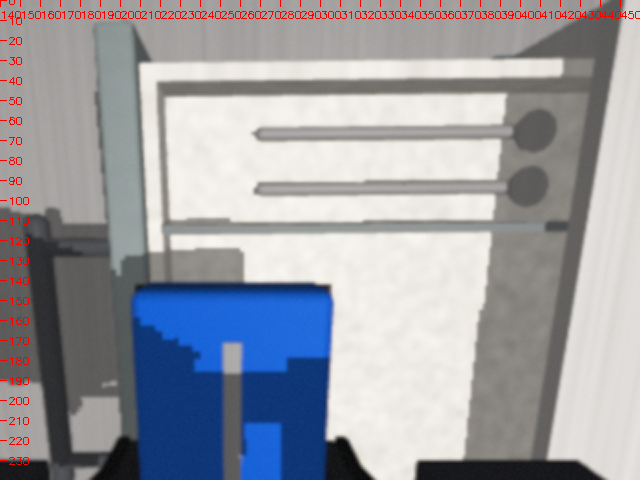

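```bash
python3 - <<'E'
from h import *
S=manip.camera_info('side'); s=manip.sense(); r=rot(s['tcp_rot']); p=s['tcp_pos']
f=manip.grab_frame('side')[:,:,::-1].copy(); k=6;x0,y0=240,60
im=cv2.resize(f[y0:180,x0:345],None,fx=k,fy=k,interpolation=cv2.INTER_CUBIC)
for h,c in((.07,(0,0,255)),(.095,(0,255,255))):
    q=proj(S,p+r.apply([[-h,a,b] for a,b in[(-.095,-.0375),(.095,-.0375),(.095,.0375),(-.095,.0375)]]))
    cv2.polylines(im,[np.int32((q-[x0,y0])*k)],True,c,1)
for h,c in((.025,(0,255,0)),):
    o=.028
    for sg in(-1,1):
        q=proj(S,p+r.apply([[-h,sg*a,b] for a,b in[(.028,-.0095),(.028,.0095),(.038,.0095),(.038,-.0095)]]))
        cv2.polylines(im,[np.int32((q-[x0,y0])*k)],True,c,1)
# case box
q=proj(S,p+r.apply([[-.018,a,b] for a,b in[(-.028,-.06),(.028,-.06),(.028,.06),(-.028,.06)]])); cv2.polylines(im,[np.int32((q-[x0,y0])*k)],True,(255,255,0),1)
q=proj(S,p+r.apply([[-.044,a,b] for a,b in[(-.028,-.06),(.028,-.06),(.028,.06),(-.028,.06)]])); cv2.polylines(im,[np.int32((q-[x0,y0])*k)],True,(255,255,0),1)
cv2.imwrite('pics/s18.png',im)
W=manip.camera_info('wrist'); f=manip.grab_frame('wrist')[:,:,::-1].copy()
for h,c in((.07,(0,0,255)),(.095,(0,255,255))):
    q=proj(W,p+r.apply([[-h,a,b] for a,b in[(-.095,-.0375),(.095,-.0375),(.095,.0375),(-.095,.0375)]])); print(h,q.round().tolist())
W=manip.camera_info('wrist')
print('front rim inner',back(W,221,45,.102),back(W,222,130,.102), 'floor edge',back(W,300,112,.072))
E
```

```text
0.07 [[51.0, 199.0], [457.0, 198.0], [428.0, 328.0], [81.0, 329.0]]
0.095 [[3.0, 220.0], [503.0, 219.0], [461.0, 370.0], [47.0, 371.0]]
front rim inner [ 0.5173 -0.1957  0.102 ] [ 0.515  -0.2607  0.102 ] floor edge [ 0.5855 -0.2473  0.072 ]
```

View pics/s18.png

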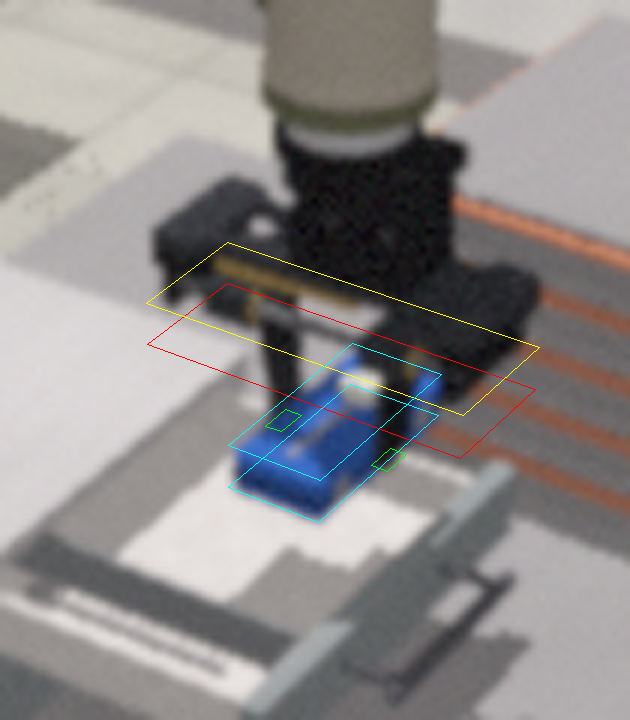

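Overlay: the case box fits, and the body's underside is at TCP+95 mm (yellow), so it clears the unit's top by ~25 mm. I'll move over the bay and descend.

move_arm(
  targets=[
    [0, 0.02, 0.005, 0, 0, 0],
    [0, 0.0235, 0.0065, 0, 0, 0],
    [0.02, 0, 0, 0, 0, 0],
    [0.03, 0, 0, 0, 0, 0],
    [0.02, 0, 0, 0, 0, 0],
    [0.01, 0, 0, 0, 0, 0],
    [0, 0, 0, 0, 0, 0],
    [0, 0, 0, 0, 0, 0],
  ],
)

```text
t: 25.65
tcp_pos: [0.5857, -0.3348, 0.0679]
tcp_rot: [0.497, 0.504, 0.496, -0.503]
wrist_force: [0.5, -0.9, -0.7]
opening: 0.0556
```

```bash
python3 go.py 0.585 -0.333 0.054 -0.015; python3 - <<'E'
from h import *
f=manip.grab_frame('side'); crop(f[:,:,::-1].copy(),'pics/s19.png',220,70,350,200,6)
f=manip.grab_frame('wrist'); crop(f[:,:,::-1].copy(),'pics/w19.png',140,0,460,240,2)
E
```

```text
shift now-axes [ 0.0139 -0.0007 -0.0018] turn [ 0.0009  0.0008 -0.0016]
shift in target axes [ 0.0139 -0.0007 -0.0018]
t 25.65 pos [ 0.5857 -0.3348  0.0679] yaw -0.014104791765372876 xaxis [ 0.0015 -0.0008 -1.    ] F [ 0.4579 -0.9279 -0.6949] open 0.055602767914445635 q [ 0.7214  0.5557 -0.3776  1.4461  0.2123  1.1783  0.3004]
```

View pics/s19.png

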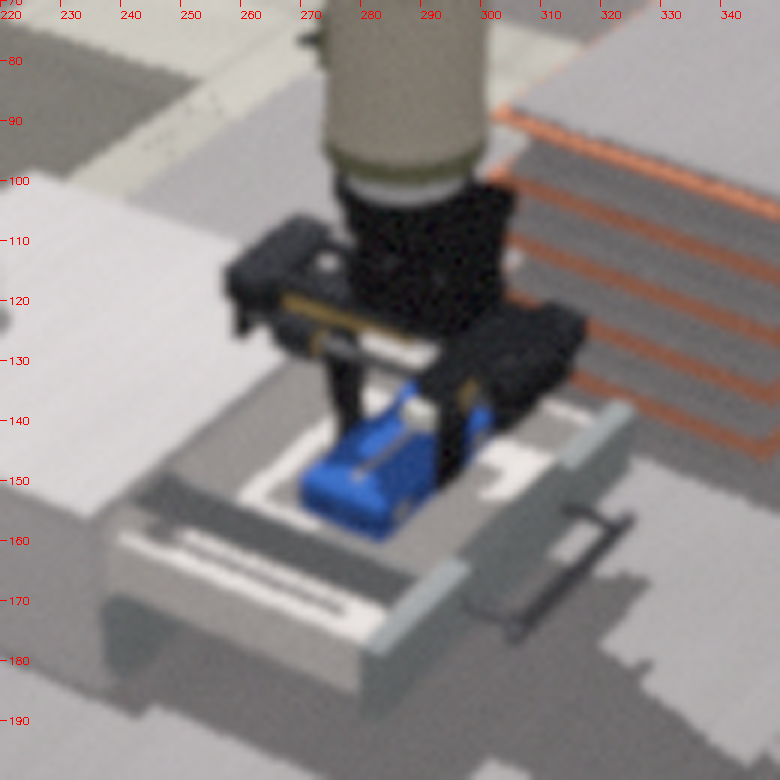

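View pics/w19.png

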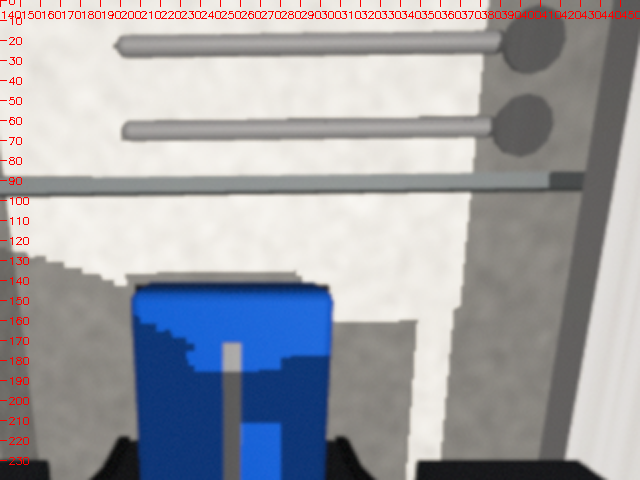

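The case is inside the bay, clear of the divider (row 92) and the walls. I'll lower it gently to contact.

move_arm(
  targets=[
    [0.005, 0, 0, 0, 0, 0],
    [0.004, 0, 0, 0, 0, 0],
    [0.002, 0, 0, 0, 0, 0],
    [0, 0, 0, 0, 0, 0],
  ],
)

```text
t: 26.25
tcp_pos: [0.585, -0.3344, 0.0555]
tcp_rot: [-0.496, -0.503, -0.497, 0.504]
wrist_force: [-0.0, -1.2, -1.6]
opening: 0.0556
```

move_arm(
  targets=[
    [0.001, 0, 0, 0, 0, 0],
    [0.001, 0, 0, 0, 0, 0],
    [0, 0, 0, 0, 0, 0],
  ],
)

```text
t: 26.62
tcp_pos: [0.5852, -0.3345, 0.0539]
tcp_rot: [0.497, 0.504, 0.496, -0.503]
wrist_force: [-0.3, -0.0, -0.3]
opening: 0.0554
```

move_arm(
  targets=[
    [0.0008, 0, 0, 0, 0, 0],
    [0, 0, 0, 0, 0, 0],
    [0, 0, 0, 0, 0, 0],
  ],
)

```text
t: 27.0
tcp_pos: [0.5857, -0.3345, 0.0539]
tcp_rot: [0.497, 0.504, 0.496, -0.503]
wrist_force: [0.1, 1.2, 7.0]
opening: 0.0558
```

Contact at 7 N, at the height expected. I'll release to 70 mm and rise.

move_arm(
  targets=[
    [0, 0, 0, 0, 0, 0],
    [0, 0, 0, 0, 0, 0],
    [0, 0, 0, 0, 0, 0],
    [0, 0, 0, 0, 0, 0],
    [-0.01, 0, 0, 0, 0, 0],
    [-0.03, 0, 0, 0, 0, 0],
    [-0.04, 0, 0, 0, 0, 0],
    [-0.04, 0, 0, 0, 0, 0],
    [0, 0, 0, 0, 0, 0],
    [0, 0, 0, 0, 0, 0],
  ],
  grip=0.6,
)

```text
t: 28.25
tcp_pos: [0.585, -0.3344, 0.1729]
tcp_rot: [-0.497, -0.503, -0.496, 0.504]
wrist_force: [-0.3, -0.3, -0.5]
opening: 0.0695
```

```bash
python3 go.py 0.42 -0.30 0.06 -0.015; python3 - <<'E'
from h import *
import pickle
pickle.dump(manip.camera_info('wrist'),open('w20.pkl','wb'))
f=manip.grab_frame('wrist'); cv2.imwrite('pics/w20.png',f[:,:,::-1])
f=manip.grab_frame('side'); crop(f[:,:,::-1].copy(),'pics/s20.png',220,70,350,200,6)
E
```

```text
shift now-axes [ 0.1129 -0.1654 -0.0321] turn [0.0011 0.0002 0.0001]
shift in target axes [ 0.1129 -0.1655 -0.0319]
t 28.25 pos [ 0.585  -0.3344  0.1729] yaw -0.013911321832362725 xaxis [-0.0001 -0.0001 -1.    ] F [-0.2541 -0.2613 -0.4618] open 0.06952115963796612 q [ 0.7235  0.4799 -0.3893  1.3285  0.18    1.3676  0.3239]
```

View pics/w20.png

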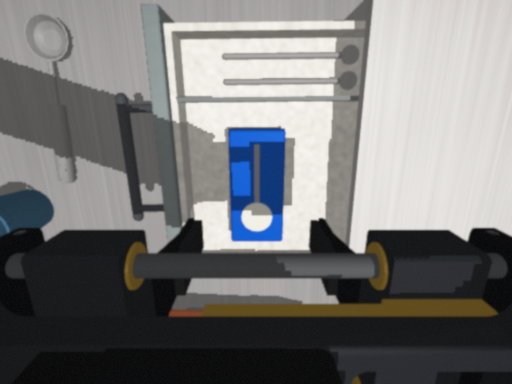

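View pics/s20.png

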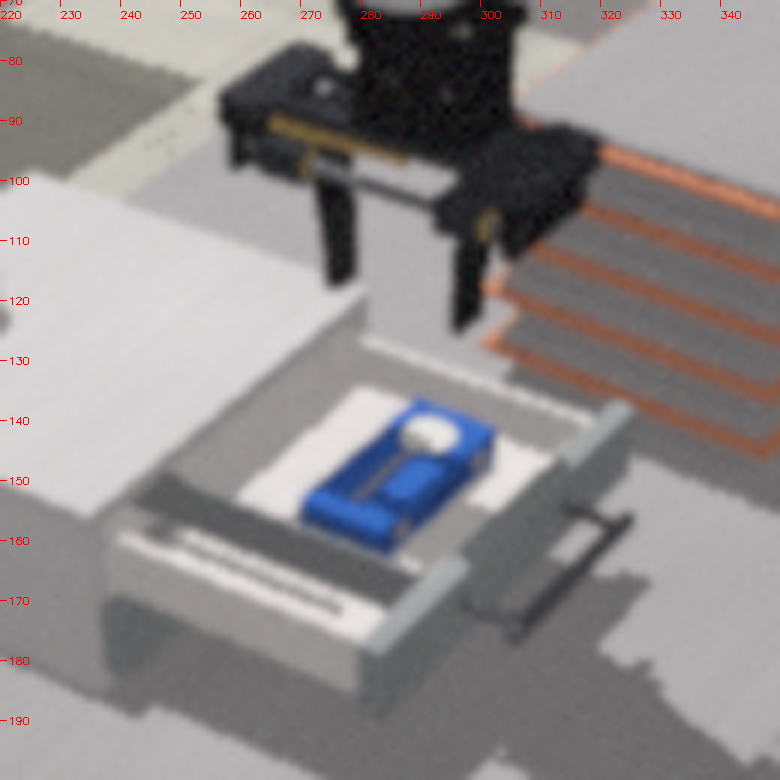

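Case lies flat in the bay, released. Next I'll shut the fingers and go in front of the handle.

move_arm(
  targets=[
    [0, -0.025, -0.003, 0, 0, 0],
    [0, -0.04, -0.007, 0, 0, 0],
    [0, -0.045, -0.01, 0, 0, 0],
    [0, -0.04, -0.008, 0, 0, 0],
    [0, -0.025, -0.003, 0, 0, 0],
    [0.02, 0, 0, 0, 0, 0],
    [0.04, 0, 0, 0, 0, 0],
    [0.03, 0, 0, 0, 0, 0],
    [0.025, 0, 0, 0, 0, 0],
    [0.007, 0, 0, 0, 0, 0],
    [0, 0, 0, 0, 0, 0],
    [0, 0, 0, 0, 0, 0],
  ],
  grip=-1,
)

```text
t: 29.85
tcp_pos: [0.4111, -0.3014, 0.0519]
tcp_rot: [0.497, 0.504, 0.496, -0.503]
wrist_force: [-0.6, 0.0, 0.8]
opening: 0.0009
```

```bash
python3 go.py 0.44 -0.303 0.05 -0.015; python3 - <<'E'
from h import *
f=manip.grab_frame('wrist'); cv2.imwrite('pics/w21.png',f[:,:,::-1])
f=manip.grab_frame('side'); crop(f[:,:,::-1].copy(),'pics/s21.png',230,90,370,210,5)
E
```

```text
shift now-axes [0.002  0.0289 0.0012] turn [ 0.001   0.0009 -0.0012]
shift in target axes [0.0019 0.0289 0.0011]
t 29.85 pos [ 0.4111 -0.3014  0.0519] yaw -0.013998126737590159 xaxis [ 0.0012 -0.0009 -1.    ] F [-0.5834  0.0263  0.8235] open 0.0009013474830749171 q [ 0.8984  0.2402 -0.3943  1.9095  0.1084  1.0109  0.4427]
```

View pics/w21.png

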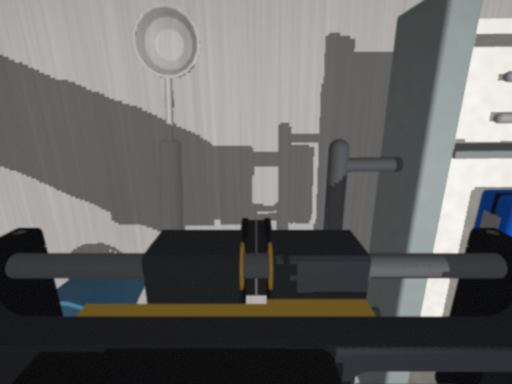

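View pics/s21.png

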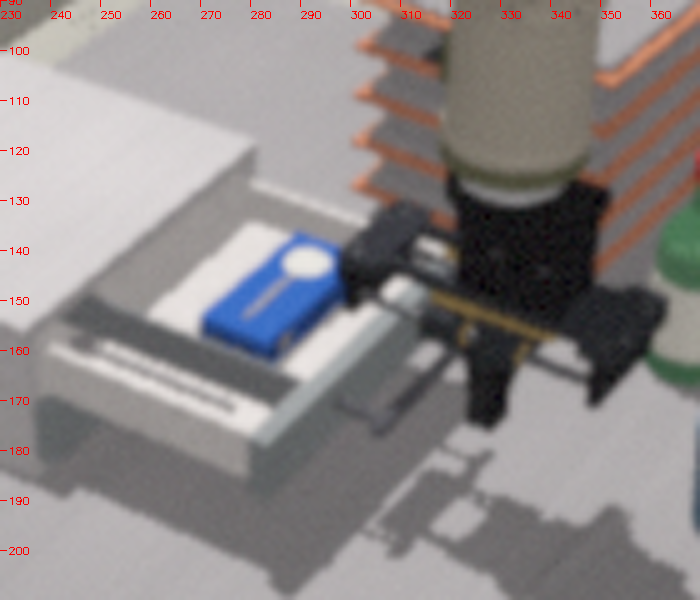

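Fingers are 30 mm short of the bar (bar cols 328–344, finger edge 272), with heights overlapping. I'll approach and push gently.

move_arm(
  targets=[
    [0, 0.01, 0.001, 0, 0, 0],
    [0, 0.01, 0, 0, 0, 0],
    [0, 0.004, 0, 0, 0, 0],
    [0, 0.003, 0, 0, 0, 0],
    [0, 0.003, 0, 0, 0, 0],
    [0, 0.004, 0, 0, 0, 0],
    [0, 0.005, 0, 0, 0, 0],
    [0, 0.006, 0, 0, 0, 0],
    [0, 0.007, 0, 0, 0, 0],
    [0, 0.008, 0, 0, 0, 0],
    [0, 0.008, 0, 0, 0, 0],
    [0, 0.008, 0, 0, 0, 0],
    [0, 0.006, 0, 0, 0, 0],
    [0, 0.004, 0, 0, 0, 0],
    [0, 0.002, 0, 0, 0, 0],
    [0, 0, 0, 0, 0, 0],
  ],
)

```text
t: 31.95
tcp_pos: [0.4988, -0.3035, 0.0511]
tcp_rot: [0.497, 0.504, 0.496, -0.503]
wrist_force: [0.9, -0.0, 0.5]
opening: 0.0005
```

```bash
python3 go.py 0.44 -0.303 0.05 -0.015|tail -1; python3 - <<'E'
from h import *
f=manip.grab_frame('side'); crop(f[:,:,::-1].copy(),'pics/s22.png',220,80,360,200,5)
E
```

```text
t 31.95 pos [ 0.4988 -0.3035  0.0511] yaw -0.014093128367349427 xaxis [ 0.0005 -0.0004 -1.    ] F [ 0.9146 -0.0059  0.5163] open 0.0005496183269160448 q [ 0.7942  0.393  -0.3957  1.7185  0.1698  1.0633  0.3288]
```

View pics/s22.png

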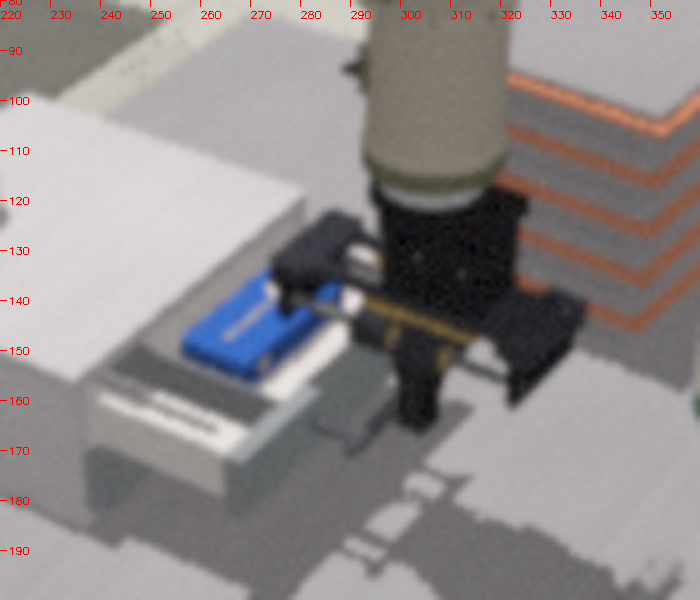

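The drawer is sliding and the case stays put in it. I'll continue.

move_arm(
  targets=[
    [0, 0.002, 0, 0, 0, 0],
    [0, 0.004, 0, 0, 0, 0],
    [0, 0.006, 0, 0, 0, 0],
    [0, 0.008, 0, 0, 0, 0],
    [0, 0.008, 0, 0, 0, 0],
    [0, 0.008, 0, 0, 0, 0],
    [0, 0.008, 0, 0, 0, 0],
    [0, 0.008, 0, 0, 0, 0],
    [0, 0.008, 0, 0, 0, 0],
    [0, 0.008, 0, 0, 0, 0],
    [0, 0.006, 0, 0, 0, 0],
    [0, 0.004, 0, 0, 0, 0],
    [0, 0.002, 0, 0, 0, 0],
    [0, 0, 0, 0, 0, 0],
  ],
)

```text
t: 33.75
tcp_pos: [0.5787, -0.3045, 0.051]
tcp_rot: [0.497, 0.504, 0.496, -0.503]
wrist_force: [-0.0, 0.8, 0.0]
opening: 0.0002
```

```bash
python3 - <<'E'
from h import *
f=manip.grab_frame('side'); crop(f[:,:,::-1].copy(),'pics/s23.png',200,80,340,200,5)
E
```

```text
(no output)
```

View pics/s23.png

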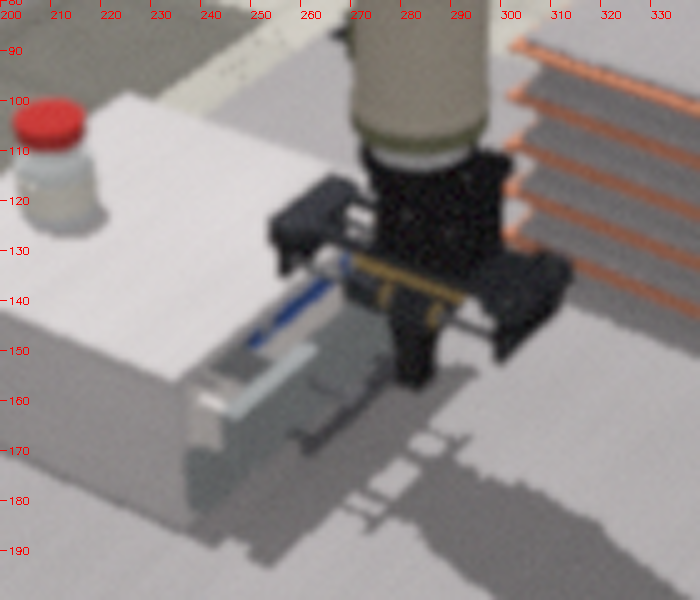

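About 30 mm left. I'll go slowly and watch the force.

move_arm(
  targets=[
    [0, 0.003, 0, 0, 0, 0],
    [0, 0.005, 0, 0, 0, 0],
    [0, 0.005, 0, 0, 0, 0],
    [0, 0.003, 0, 0, 0, 0],
    [0, 0.002, 0, 0, 0, 0],
    [0, 0, 0, 0, 0, 0],
  ],
)

```text
t: 34.55
tcp_pos: [0.5968, -0.3045, 0.0509]
tcp_rot: [0.497, 0.504, 0.496, -0.503]
wrist_force: [-1.1, -0.1, 0.4]
opening: 0.0005
```

move_arm(
  targets=[
    [0, 0.002, 0, 0, 0, 0],
    [0, 0.002, 0, 0, 0, 0],
    [0, 0.002, 0, 0, 0, 0],
    [0, 0, 0, 0, 0, 0],
  ],
)

```text
t: 35.05
tcp_pos: [0.6028, -0.3047, 0.051]
tcp_rot: [0.497, 0.504, 0.496, -0.503]
wrist_force: [-0.5, 0.4, 0.6]
opening: 0.0005
```

```bash
python3 - <<'E'
from h import *
f=manip.grab_frame('side'); crop(f[:,:,::-1].copy(),'pics/s24.png',200,80,340,200,5)
E
```

```text
(no output)
```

View pics/s24.png

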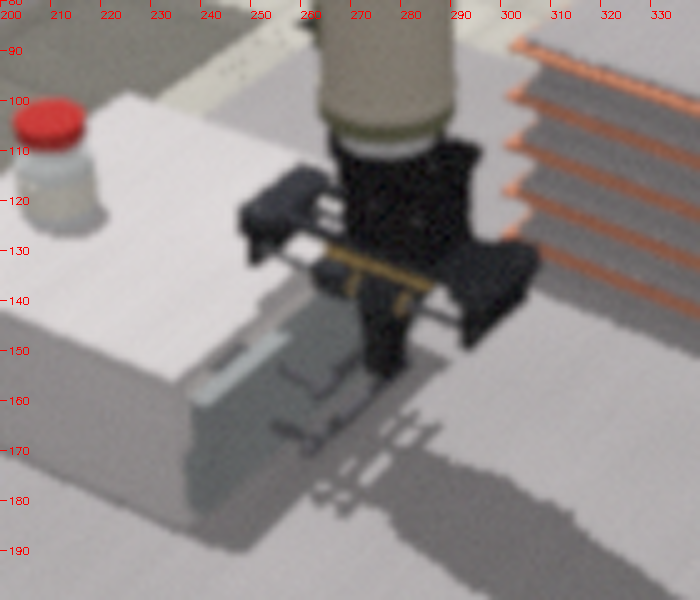

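move_arm(
  targets=[
    [0, 0.002, 0, 0, 0, 0],
    [0, 0.002, 0, 0, 0, 0],
    [0, 0.002, 0, 0, 0, 0],
    [0, 0, 0, 0, 0, 0],
  ],
)

```text
t: 35.6
tcp_pos: [0.6088, -0.3048, 0.051]
tcp_rot: [0.497, 0.504, 0.496, -0.503]
wrist_force: [0.1, -0.6, -0.4]
opening: 0.0003
```

move_arm(
  targets=[
    [0, 0.0015, 0, 0, 0, 0],
    [0, 0.0015, 0, 0, 0, 0],
    [0, 0, 0, 0, 0, 0],
  ],
)

```text
t: 35.98
tcp_pos: [0.6114, -0.3049, 0.0509]
tcp_rot: [-0.496, -0.503, -0.497, 0.504]
wrist_force: [-2.3, 0.4, 0.7]
opening: 0.0007
```

move_arm(
  targets=[
    [0, 0.0015, 0, 0, 0, 0],
    [0, 0.001, 0, 0, 0, 0],
    [0, 0, 0, 0, 0, 0],
  ],
)

```text
t: 36.35
tcp_pos: [0.6114, -0.3049, 0.0508]
tcp_rot: [-0.495, -0.502, -0.498, 0.505]
wrist_force: [-13.9, 3.3, 7.9]
opening: 0.0007
```

```bash
python3 - <<'E'
from h import *
f=manip.grab_frame('side'); crop(f[:,:,::-1].copy(),'pics/s25.png',200,80,340,200,5)
f=manip.grab_frame('wrist'); cv2.imwrite('pics/w25.png',f[:,:,::-1])
E
```

```text
(no output)
```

View pics/s25.png

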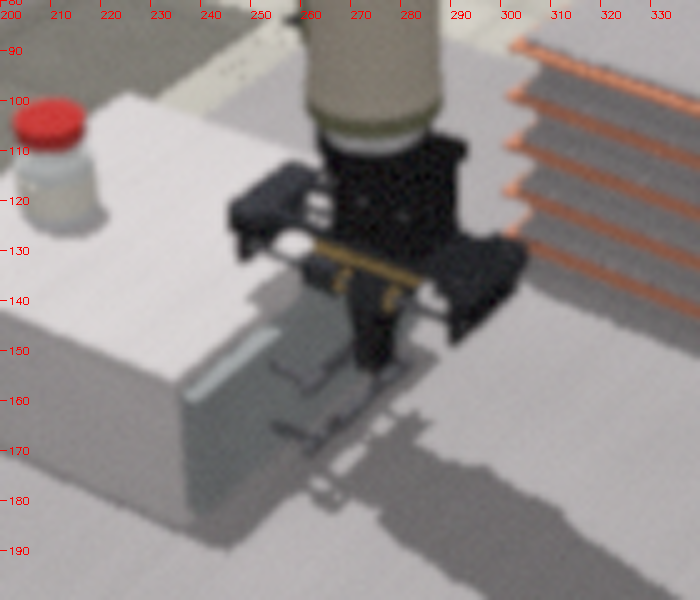

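View pics/w25.png

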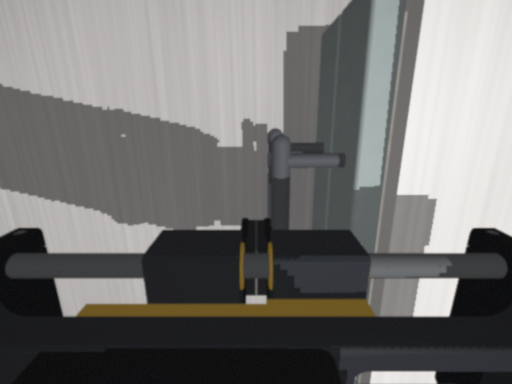

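The front panel sits flush against the unit and the force rose to 14 N: shut. I'll back off, then up and away.

move_arm(
  targets=[
    [0, -0.005, 0, 0, 0, 0],
    [0, -0.015, 0, 0, 0, 0],
    [0, -0.03, 0, 0, 0, 0],
    [0, -0.03, 0, 0, 0, 0],
    [-0.03, -0.02, 0, 0, 0, 0],
    [-0.05, 0, 0, 0, 0, 0],
    [-0.05, 0, 0, 0, 0, 0],
    [-0.05, 0, 0, 0, 0, 0],
    [-0.04, 0, 0, 0, 0, 0],
    [0, 0, -0.04, 0, 0, 0],
    [0, 0, -0.06, 0, 0, 0],
    [0, 0, -0.06, 0, 0, 0],
    [0, 0, -0.06, 0, 0, 0],
    [0, 0, -0.06, 0, 0, 0],
    [0, 0, -0.03, 0, 0, 0],
    [0, 0, 0, 0, 0, 0],
  ],
)

```text
t: 38.45
tcp_pos: [0.5185, 0.0096, 0.2714]
tcp_rot: [0.498, 0.503, 0.497, -0.502]
wrist_force: [0.2, -1.1, 0.6]
opening: 0.0006
```

```bash
python3 - <<'E'
from h import *
f=manip.grab_frame('side'); cv2.imwrite('pics/s26.png',f[:,:,::-1])
crop('pics/s26.png','pics/s26z.png',180,80,340,200,5)
f=manip.grab_frame('top'); cv2.imwrite('pics/t26.png',f[:,:,::-1])
crop('pics/t26.png','pics/t26z.png',270,50,370,220,3)
print(manip.sense()['t'],manip.sense()['tcp_pos'],manip.sense()['wrist_force'])
E
```

```text
38.55 [0.5186 0.006  0.271 ] [-0.3356 -0.1718  0.3514]
```

View pics/s26.png

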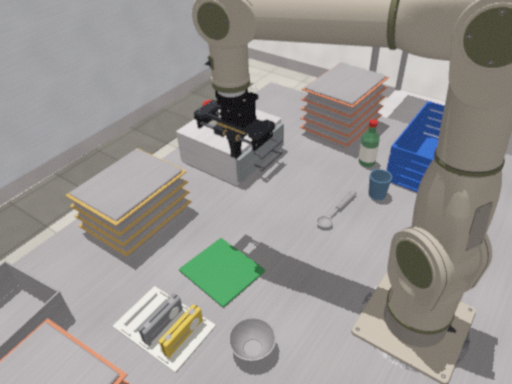

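View pics/s26z.png

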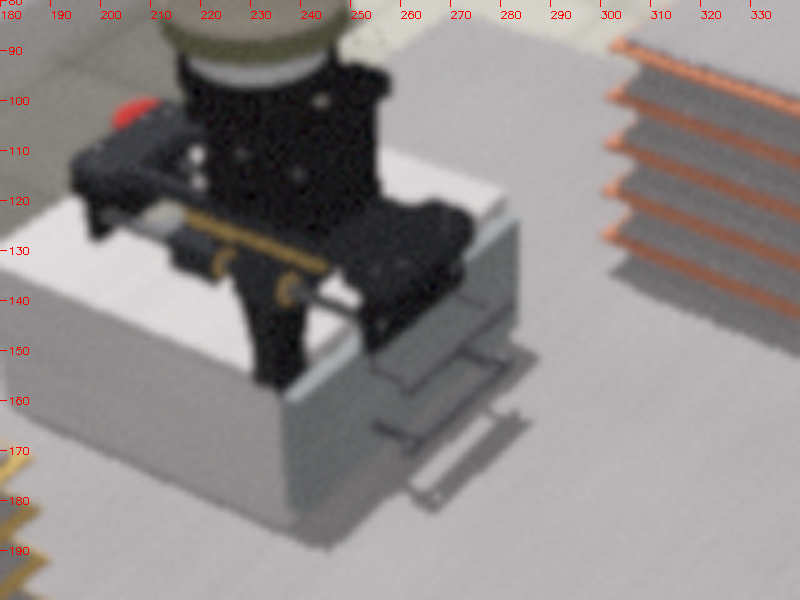

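View pics/t26.png

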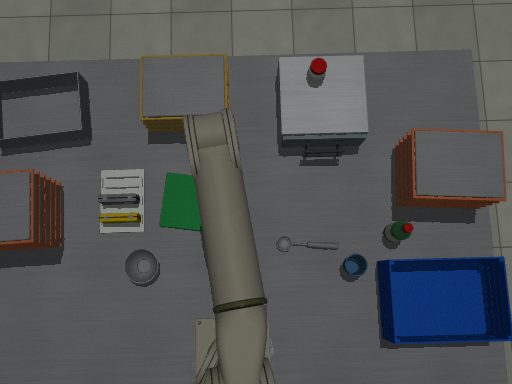

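View pics/t26z.png

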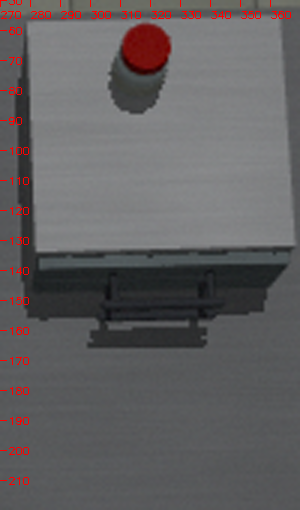

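```bash
python3 - <<'E'
from h import *
S=manip.camera_info('side');T=manip.camera_info('top')
for uv in[(262.3,158.2),(282,142)]: print('upper handle S',back(S,*uv,.091))
for uv in[(262,170.5),(281,152.5)]: print('lower handle S',back(S,*uv,.035), back(S,*uv,.045))
crop('pics/t26.png','pics/t26y.png',275,125,375,170,8)
E
```

```text
upper handle S [ 0.6191 -0.2418  0.091 ]
upper handle S [ 0.6157 -0.3544  0.091 ]
lower handle S [ 0.6244 -0.2456  0.035 ] [ 0.617  -0.2354  0.045 ]
lower handle S [ 0.627  -0.3663  0.035 ] [ 0.6196 -0.3548  0.045 ]
```

View pics/t26y.png

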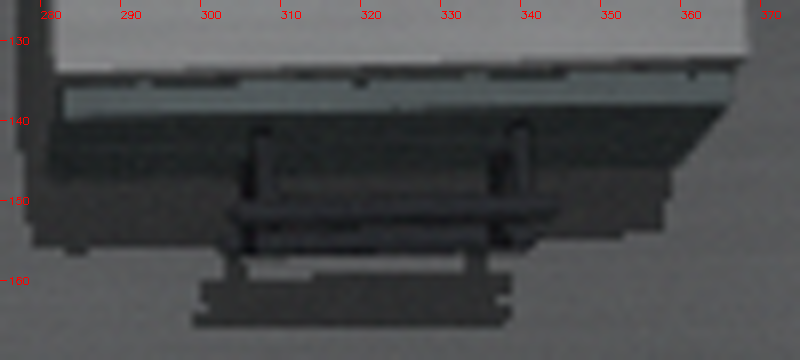

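```bash
python3 - <<'E'
from h import *
print(manip.hand_in())
E
```

```text
the job is handed in; nothing more can be done
None
```

I handed the job in at about 38.6 s. The blue case went from the rack to the green board, then into the drawer's wide bay, and the drawer is shut.

- **Board:** I set the case down standing on the board, let go, and tipped it over with the shut fingers. It came to rest flat near the board's middle. I then gripped it again across its 56 mm width.
- **Drawer:** I lowered the case flat into the bay until it touched the floor at 7 N, then released it. I pushed the drawer by its handle until the force rose to about 14 N.

**Last checks:**
- The drawer front is flush with the unit to within about a pixel in both fixed views. The handle had moved about 0.163 m.
- The last picture with the drawer still open a little showed the case flat in the bay. I could not see it after the drawer shut.
- The grey and yellow cases, bowl, spoon, cup and bottle look unmoved.
- The arm is up and clear of everything.

**What disagreed:** the fingertips and gripper body sat about 25 mm higher than the stated TCP implies. My first two tipping attempts therefore passed over the case without touching it, and I corrected for the offset from then on. While the case lay on the board, the side and wrist cameras put its centre up to 9 mm apart. I went by the wrist view, and the grasp came out centred.

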